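# Load handle grips, roll the tote into the bay and bolt it in

### The arm

A 6-joint arm with a two-finger parallel gripper is mounted at the origin on the work surface. World frame = base frame: x ahead of the robot, y to its left, z up, the work surface at z = 0. Lengths are in mm, angles in rad, forces in N, time in s.
With the tool pointing down it reaches from about 350 to 875 mm from the base axis. Payload 4.2 kg.
Tool frame: the origin (TCP) lies midway between the tips of the shut fingers; the grasp point (between the pads) lies 19 mm behind it; z points along the fingers, y is the direction in which the jaws open and shut (so a half turn about z gives the same grasp; the last joint's range is limited). The gripper opens to 85 mm and grips with 20 to 120 N. Pads are 22 mm wide; open, the fingers measure 114 mm over their backs; the gripper's body (76 mm by 85 mm) begins 54 mm behind the grasp point. The pads swing forward as they close: fully open they stand 13 mm farther back than shut.
Start: joints at [1.391, 0.385, 0.008, 0, -1.194, -0.259], TCP at [265.5, 565.782, 231.312] pointing down, gripper open.
Joint ranges: [-3.14, 3.14], [-1.21, 2.06], [-1.07, 1.41], [-3.16, 2.05], [-2.99, -0.16], [-3.1, 3.1]. Speed limits (rad/s): [2.79, 2.79, 3.14, 3.14, 3.14, 3.14].

### API

Orientations are given as a unit quaternion [x, y, z, w].
In Python, from bench import arm gives the robot as it stands.
- The arm moves only by the tool servo_tool, never from a script. Its argument "rows" is a list of rows, each an object of numbers: "fingers": the finger opening in cm, from 0 to 8.54; "x", "y", "z": the shift along the tool's x, y, z in cm; "turn": the turn about the tool's z in degrees. A call has 1 to 10 rows; each row shifts and turns the commanded pose from where the row before left it, along the tool's axes as they then stand; what a row does not reach is not made up. A row lasts 1/12 s, in which the tool goes at most 41.7 mm and 7.16 degrees, less where a joint would pass 70% of its speed; a pose out of reach is approached as far as the arm can. A call is refused whole if a number of a shift passes 4.17 or a number of a turn 7.16, either way. A call with a gripper value outside its range is refused whole. The fingers move at their own pace and stop on an object; the grip force is fixed at half the most. Time passes only in rows, so rows that do not move let the fingers close. It gives the time, the measured TCP pose, the force and the opening at its end, in the units of the state.
- arm.read_state(): the state, without advancing time (a new reading comes with each control period).
- arm.get_image(name): name is "scene" or "side" or "wrist"; returns (picture, depth): 420x560x3 uint8, red, green, blue; 420x560 float32, mm along the optical axis (not along the pixel's ray), 0 where there is no reading.
- arm.camera_model(name): a dict with "fx", "fy", "cx", "cy" (pixels), "k1" (the pictures are not rectified: a ray, as slopes to the right and down, at radius r is drawn at 1 + k1 r^2 times it, then the intrinsics apply), "pose" (4x4, takes a point from camera to world coordinates). Camera axes: x right, y down, z forward; pixel columns grow to the right and rows downward; lengths in mm; the calibration is good to about 2 mm. A picture is of the moment at which its call begins: read the wrist's pose just before it. camera_model takes no time and is no camera call; for the wrist camera it gives the pose at the moment of the call.
- arm.job_done(): hands the job in, once; it reports no verdict.
The state is a dict: "clock": time; "joints": joint angles; "joint_vel": joint speeds; "joint_efforts": joint torques, N m; "position": TCP position; "ee_rot": TCP orientation; "contact_force": force on the tool from outside, world axes, zero at the start; "wrist_torque": the same for the moment, N m; "gripper_width": finger opening in mm.
Only numpy, scipy, OpenCV 4.12 (cv2) and the standard library are available. Lean on these libraries where they do the work, as an engineer would, in place of code of your own. Each camera call takes 0.05 s, during which the arm holds its last target.

### The job

Clear the grey honing stone out of the wooden tote on the roller track and lay it on its yellow board, and put every loose handle grip on the bench into the tote; then push the loaded tote along the rollers, without lifting it off them, until it is fully home against the end stop of the red bay. With it home, take the mallet and drive the brass-headed locking bolt beside the bay fully down with the mallet (never with the gripper or arm), then put the mallet back on its cork mat, leaving the steel feeler gauge block and the screwdriver where they lie.

Things in the scene. Friction and masses are not known exactly. Their poses are not given: they have to be found in the camera images.
- track: Fixed roller track, origin on the bench under the roller row; y runs along the track towards the red bay, x across it away from the robot. 14 free steel rollers (24 mm thick, 150 mm long, y = -238 to +230 mm), tops 45 mm up. Green rails at x = +-76.5 to +-84.5 mm, 57 mm high, y = -260 to +270 mm.
- bay_home (a point): Where the tote's origin is when fully home: track x = 0, y = +140, z = 45 mm. The red end stop's inner face is 105 mm further along +y (98 mm high, like the red far-side wall at x = 84.5 to 100.5 mm).
- tote: Open wooden tote on the rollers, 145 (x) x 210 (y) x 45 mm high, walls and floor 5 mm, 0.35 to 0.75 kg. Origin at the centre of its underside, axes parallel to the track's; 4 mm play to each rail; 1 to 3 N rolls it. A brass lug (16 mm along y) juts 22 mm from its -x side at y = -30, z = 18 to 32 mm. Short of home (4 mm or more) the bolt lands on this lug; home, it drops behind it.
- bolt (a joint): Travel of the locking bolt in m: 0 up (starts within 2 mm of it), 0.028 fully down. It slides straight down, needs about 7 N at first and 9 N at the bottom, and friction keeps it where it is left.
- bolt_top (a point): Centre of the top of the bolt's round brass head (28 mm across, 8 mm thick, 14 mm shank), at track x = -87, y = +91 mm, on the robot's side: 145 mm above the bench when up, 117 mm fully down. Its bracket post stands at track x = -120 to -108, y = 76 to 106 mm, 105 mm high.
- grip0: Handle grip, one of two to four loose on the bench (None if absent), all alike: dark hardwood bar 96 x 24 x 24 mm with a brass ferrule 20 mm across standing out 16 mm from its +x end. Origin at the centre of the bar, 12 mm above what it lies on; x along the bar. Any long face may be underneath. About 60 to 105 g.
- grip1: Handle grip, one of two to four loose on the bench (None if absent), all alike: dark hardwood bar 96 x 24 x 24 mm with a brass ferrule 20 mm across standing out 16 mm from its +x end. Origin at the centre of the bar, 12 mm above what it lies on; x along the bar. Any long face may be underneath. About 60 to 105 g.
- grip2: Handle grip, one of two to four loose on the bench (None if absent), all alike: dark hardwood bar 96 x 24 x 24 mm with a brass ferrule 20 mm across standing out 16 mm from its +x end. Origin at the centre of the bar, 12 mm above what it lies on; x along the bar. Any long face may be underneath. About 60 to 105 g.
- grip3: Handle grip, one of two to four loose on the bench (None if absent), all alike: dark hardwood bar 96 x 24 x 24 mm with a brass ferrule 20 mm across standing out 16 mm from its +x end. Origin at the centre of the bar, 12 mm above what it lies on; x along the bar. Any long face may be underneath. About 60 to 105 g.
- mallet: Boxwood mallet, 0.3 kg, standing on a striking face on the mat. Origin at the centre of that face. Head 50 (x) x 44 (y) x 80 mm (z), brass-banded; striking faces z = 0 and 80 mm. Handle 22 x 22 mm, level, centred at z = 40 mm, x = -25 to -145 mm, pointing roughly to the robot. Centre of mass near x = -10 mm; grasp across the handle at x = -50 mm.
- mallet_head (a point): Centre of the mallet's head (40 mm above its lower striking face).
- mat: Fixed cork mat 220 (x) x 140 (y) x 4 mm thick, where the mallet starts and belongs. Origin at the centre of its underside.
- hone: Grey honing stone 110 (x) x 46 (y) x 25 mm, 0.25 to 0.45 kg, left lying in the tote. Origin at the centre of its underside; x along its length.
- board: Fixed yellow board 130 (x) x 80 (y) x 4 mm on the bench between the grips and the mallet's mat, where the honing stone belongs. Origin at the centre of its underside.
- feeler: Bystander: steel feeler gauge block 100 x 30 x 20 mm, on the bench by the empty end of the track. Leave alone.
- driver: Bystander: screwdriver lying beyond the bay end of the track. Leave alone.

How it is judged:
By the outcome, as a careful person would: the job done as asked, in the order asked, and still so for the second after the job is handed in, with the robot touching nothing.
Of grip0, grip1, grip2, grip3 only 2 to 4 are there at a start; the rules pass over those that are not, and their reading is None.
At some moment in a run one of grip0, grip1, grip2, grip3 may be knocked a few centimetres aside while the robot is not near it.
Once in a run the grip may slacken for a moment while it holds something.
It also fails if it takes over 208 s, if anything falls off the work surface, if the arm or the gripper's body presses on something with over 40 N, if the wrist force passes 120 N, or if a joint passes its speed limit or range.

## Working session

There is one attempt and no reset: what is moved stays moved. The work goes in short steps, Python scripts to look and compute and a tool call to move; the robot and the scene stay as the last step left them, time stands still between calls to the robot, and variables do not carry over. Pictures are saved under pics/ and viewed, and the job is handed in when it is done.

Besides the shell and the picture viewer there is one more tool, called after "Request:" by a JSON object that holds its "fn" and its "kwargs", one argument or row to a line. servo_tool: Moves the arm, as the interface text tells. Its arguments: {"type":"object","properties":{"rows":{"type":"array","items":{"type":"object","properties":{"fingers":{"type":"number"},"x":{"type":"number"},"y":{"type":"number"},"z":{"type":"number"},"turn":{"type":"number"}}}}},"required":["rows"]}

```bash
ls -la; mkdir -p pics
python3 - <<'E'
from bench import arm
import cv2,numpy as np
s=arm.read_state();print(s)
for n in ["scene","side","wrist"]:
    m=arm.camera_model(n);print(n,{k:(np.round(v,3).tolist() if k=='pose' else v) for k,v in m.items()})
    p,d=arm.get_image(n);cv2.imwrite(f"pics/{n}0.png",p[:,:,::-1]);np.savez(f"pics/{n}0.npz",p=p,d=d,pose=m['pose'])
E
```

```text
total 12
drwxr-xr-x  3 agent agent 4096 Dec  6 12:40 .
drwxr-xr-x 23 root  root  4096 Dec  6 12:40 ..
drwxr-xr-x  2 agent agent 4096 Dec  6 12:40 pics
{'clock': 0.0, 'joints': array([ 1.39059780e+00,  3.85537721e-01,  6.64608970e-03, -5.21997858e-04,
       -1.19399919e+00, -2.58594162e-01]), 'joint_vel': array([-0.00124842,  0.00117069,  0.00041655,  0.00073575, -0.00119394,
       -0.0016201 ]), 'joint_efforts': array([-3.52696516e-04, -3.92289984e+01,  1.88401884e+01,  4.18633282e+00,
       -4.67157253e-03, -1.46825101e-05]), 'position': array([265.26204338, 565.27569907, 230.23747069]), 'ee_rot': array([ 9.76007483e-01, -2.17734329e-01, -2.01362987e-04,  1.05594856e-03]), 'contact_force': array([-0.20339836,  0.27848839, -0.10795294]), 'wrist_torque': array([-0.00083754, -0.00111039,  0.01232695]), 'gripper_width': 85.27802622791607}
scene {'fx': 382.53960994809216, 'fy': 382.53960994809216, 'cx': 284.09322826301786, 'cy': 208.94942328136412, 'k1': -0.03760956942277434, 'pose': [[-0.198, 0.681, -0.705, 1252.072], [0.98, 0.134, -0.145, 141.601], [-0.004, -0.719, -0.695, 823.082], [0.0, 0.0, 0.0, 1.0]]}
side {'fx': 540.5780233968393, 'fy': 540.5780233968393, 'cx': 276.10961383139824, 'cy': 214.59840197526404, 'k1': -0.10725197133786411, 'pose': [[0.912, -0.304, 0.277, 79.249], [-0.411, -0.687, 0.6, -977.836], [0.008, -0.66, -0.751, 1385.552], [0.0, 0.0, 0.0, 1.0]]}
wrist {'fx': 372.31150082390997, 'fy': 372.31150082390997, 'cx': 276.39599568110515, 'cy': 208.7770690518445, 'k1': -0.05976977895917887, 'pose': [[-0.426, -0.862, -0.275, 336.586], [-0.905, 0.406, 0.126, 534.012], [0.003, 0.302, -0.953, 373.805], [0.0, 0.0, 0.0, 1.0]]}
```

View pics/scene0.png

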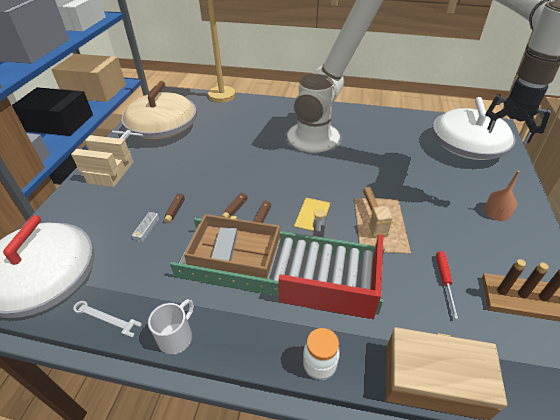

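View pics/side0.png

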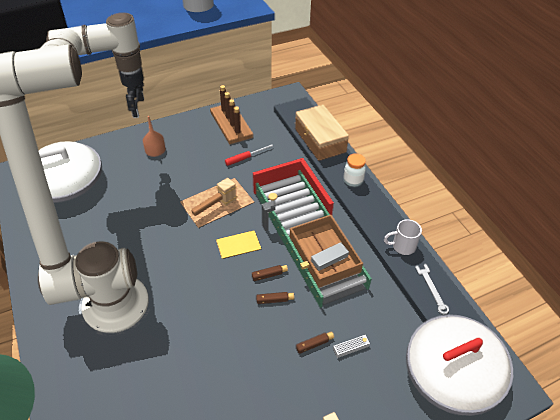

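View pics/wrist0.png

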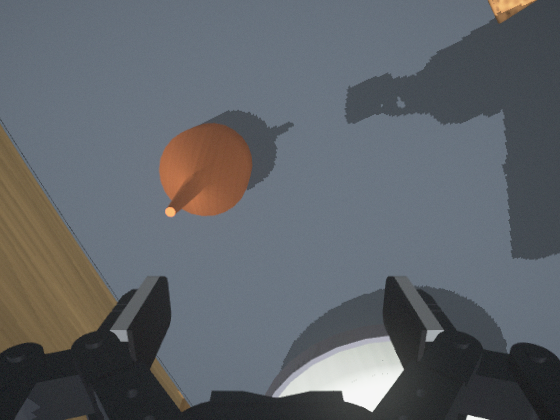

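```bash
cat > h.py <<'E'
import numpy as np,cv2
from bench import arm
def cloud(p,d,m):
    v,u=np.mgrid[0:d.shape[0],0:d.shape[1]].astype(float)
    xd=(u-m['cx'])/m['fx'];yd=(v-m['cy'])/m['fy']
    x,y=xd.copy(),yd.copy()
    for _ in range(8):
        f=1+m['k1']*(x*x+y*y);x=xd/f;y=yd/f
    P=np.stack([x*d,y*d,d,np.ones_like(d)],-1)@np.array(m['pose']).T
    return P[...,:3]
def proj(P,m):
    P=np.atleast_2d(P).astype(float);T=np.linalg.inv(m['pose'])
    c=P@T[:3,:3].T+T[:3,3];x=c[:,0]/c[:,2];y=c[:,1]/c[:,2];f=1+m['k1']*(x*x+y*y)
    return np.stack([m['fx']*x*f+m['cx'],m['fy']*y*f+m['cy']],1)
def grab(n):
    m=arm.camera_model(n);p,d=arm.get_image(n)
    return p,d,m,cloud(p,d,m)
def ortho(p,P,x0,x1,y0,y1,s=1.0,zmin=-20,zmax=400):
    # image: rows = x decreasing (up = +x away), cols = y decreasing (left=+y)
    H=int((x1-x0)*s);W=int((y1-y0)*s);im=np.zeros((H,W,3),np.uint8);hz=np.full((H,W),-1e3)
    Q=P.reshape(-1,3);C=p.reshape(-1,3)
    ok=(Q[:,2]>zmin)&(Q[:,2]<zmax)&(Q[:,0]>x0)&(Q[:,0]<x1)&(Q[:,1]>y0)&(Q[:,1]<y1)
    Q=Q[ok];C=C[ok];o=np.argsort(Q[:,2]);Q=Q[o];C=C[o]
    r=np.clip(((x1-Q[:,0])*s).astype(int),0,H-1);c=np.clip(((y1-Q[:,1])*s).astype(int),0,W-1)
    im[r,c]=C;hz[r,c]=Q[:,2]
    k=np.ones((3,3),np.uint8);dl=cv2.dilate(im,k);im=np.where((im.sum(-1)==0)[...,None],dl,im)
    return im,hz
E
python3 - <<'E'
from h import *
for n in ["scene","side"]:
    p,d,m,P=grab(n);np.savez(f"pics/{n}1.npz",p=p,P=P)
    im,_=ortho(p,P,250,800,-450,350,1.0)
    for x in range(250,800,50): cv2.line(im,(0,800-x),(8,800-x),(255,255,255),1)
    for y in range(-450,350,50): cv2.line(im,(350-y,0),(350-y,8),(255,255,255),1)
    cv2.imwrite(f"pics/ortho_{n}.png",im[:,:,::-1])
    q=P[(abs(P[...,2])<15)];print(n,np.median(q[:,2]))
E
```

```text
scene -0.3370832715043548
side 1.4650814079907377
```

View pics/ortho_scene.png

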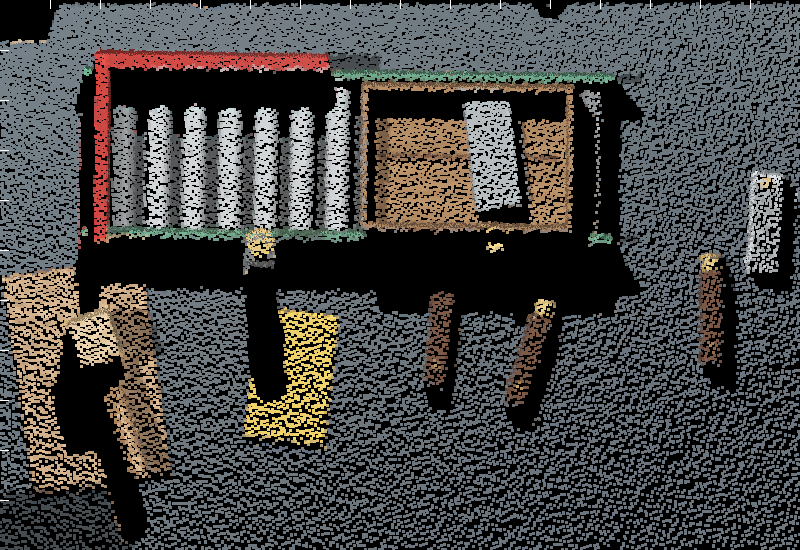

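View pics/ortho_side.png

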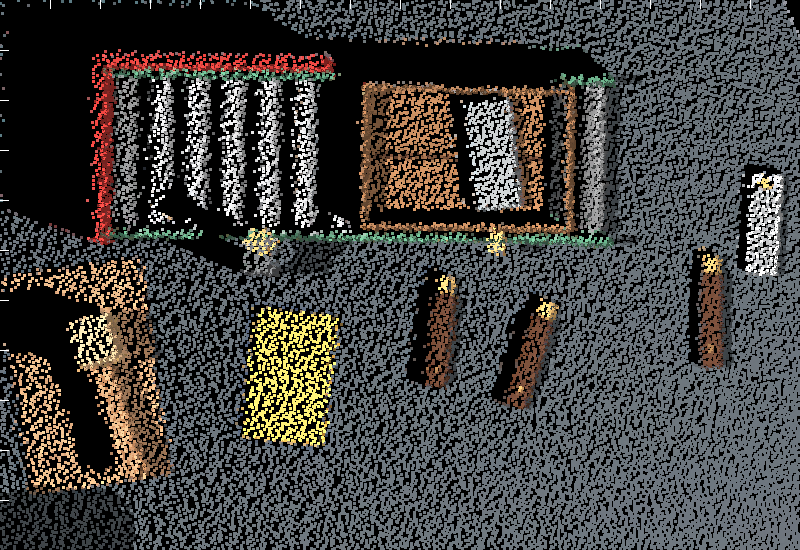

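```bash
cat > seg.py <<'E'
from h import *
def rect(Q):
    (cx,cy),(w,h),a=cv2.minAreaRect(Q[:,:2].astype(np.float32))
    if w<h: w,h,a=h,w,a+90
    a=(a+90)%180-90
    return np.round([cx,cy,w,h,a],1)
def pts(n,x0,x1,y0,y1,z0,z1,f=None):
    D=np.load(n) if isinstance(n,str) else n
    P=D['P'];p=D['p'].astype(int)
    k=(P[...,0]>x0)&(P[...,0]<x1)&(P[...,1]>y0)&(P[...,1]<y1)&(P[...,2]>z0)&(P[...,2]<z1)
    if f is not None:k&=f(p[...,0],p[...,1],p[...,2])
    return P[k]
def trim(Q):
    lo=np.percentile(Q,[1],axis=0);hi=np.percentile(Q,[99],axis=0)
    return Q[((Q>=lo)&(Q<=hi)).all(1)]
E
python3 - <<'E'
from seg import *
fs={n:np.load(f'pics/{n}1.npz') for n in('scene','side')}
B=lambda r,g,b:(r>g+15)&(r<150)
reg={'gA':(400,520,-115,-60,17,32),'gB':(385,510,-215,-145,17,32),'gC':(420,560,-385,-335,17,32),
'hone':(580,710,-185,-105,68,85),'feeler':(510,650,-440,-390,14,30),'board':(340,500,0,120,2,9),'toterim':(550,730,-240,5,86,97),'mhead':(400,520,215,290,78,95),'mhandle':(250,470,180,290,48,63),'bolt':(540,590,70,110,138,155),
'railN':(550,585,-260,270,52,64),'railF':(715,735,-260,0,52,64),'stop':(570,745,235,262,92,105),'wall':(725,760,20,260,92,105)}
for k,r in reg.items():
    for n,D in fs.items():
        f=B if k[0]=='g' else None
        if k=='board': f=lambda r,g,b:(r>150)&(b<130)&(g>130)
        if k=='hone': f=lambda r,g,b:abs(r-b)<45
        if k.startswith('rail'): f=lambda r,g,b:(g>r+15)
        if k in('stop','wall'): f=lambda r,g,b:(r>g+60)
        Q=pts(D,*r,f)
        if len(Q)>10:
            T=trim(Q)
            d=T[:,:2]-T[:,:2].mean(0);_,_,v=np.linalg.svd(d,full_matrices=False);a=np.degrees(np.arctan2(v[0,1],v[0,0]));a=(a+90)%180-90
            print(k,n,len(Q),rect(T),'mean',T.mean(0).round(1),'zmed',round(np.median(Q[:,2]),1),'pca',round(a,1))
E
```

```text
gA scene 166 [462.6 -87.7  87.2  22.2  -4.8] mean [465.2 -87.6  23.6] zmed 23.9 pca -5.8
gA side 214 [459.6 -91.8  90.1  27.5  -2.8] mean [459.5 -92.1  24.3] zmed 24.3 pca -5.0
gB scene 174 [ 440.2 -176.9   92.6   25.8  -14. ] mean [ 444.3 -176.7   23.3] zmed 23.7 pca -18.2
gB side 227 [ 437.2 -180.4   93.9   27.4  -15.6] mean [ 437.6 -181.    23.8] zmed 24.0 pca -17.4
gC scene 168 [ 4.841e+02 -3.594e+02  8.950e+01  2.200e+01 -4.000e-01] mean [ 485.4 -358.5   23.4] zmed 23.4 pca -0.5
gC side 259 [ 4.784e+02 -3.624e+02  9.340e+01  2.230e+01  2.000e-01] mean [ 478.6 -363.2   24.5] zmed 24.4 pca 0.7
hone scene 573 [ 645.  -142.1  106.6   46.8    5.7] mean [ 646.9 -141.3   74.9] zmed 74.9 pca 6.5
hone side 472 [ 646.  -144.4  108.9   50.1    3.2] mean [ 644.1 -145.6   75.8] zmed 75.8 pca 6.1
feeler scene 299 [ 578.3 -414.6   98.2   31.4   -3.7] mean [ 580.1 -413.4   20. ] zmed 20.0 pca -3.1
feeler side 388 [ 575.1 -414.3   99.8   34.    -1.4] mean [ 574.3 -415.1   21.2] zmed 21.2 pca -3.6
board scene 538 [423.2  59.6 130.8  80.   -5.2] mean [419.5  51.6   4.6] zmed 4.5 pca -17.1
board si
[... 878 characters left out ...]
89.2] mean [566.1  96.3  56.3] zmed 56.6 pca 89.2
railN side 309 [563.   -8.8 489.7  11.7  89.1] mean [562.2 -41.6  57.7] zmed 57.9 pca 89.1
railF scene 362 [ 723.  -129.9  253.7   10.4   89.4] mean [ 724.1 -127.5   56.4] zmed 56.5 pca 89.4
railF side 32 [ 720.5 -234.6   45.1    8.1   87.9] mean [ 720.1 -234.5   57.4] zmed 56.6 pca 86.5
stop scene 354 [658.2 248.1 171.2  16.2  -1.8] mean [666.6 247.9  97.7] zmed 97.7 pca -0.9
stop side 197 [657.8 247.7 172.5  21.   -1. ] mean [656.6 247.1  98.5] zmed 98.4 pca -0.4
wall scene 706 [738.7 139.3 226.9  19.2  90. ] mean [740.3 142.3  97.1] zmed 97.3 pca 89.5
wall side 252 [737.6 139.6 229.3  20.  -89.7] mean [737.1 136.   98.9] zmed 98.9 pca 89.5
```

Request:
{"fn": "servo_tool", "kwargs": {
  "rows": [
    {"turn": -7, "fingers": 8.5},
    {"turn": -7},
    {"turn": -7},
    {"turn": -7},
    {"turn": -3},
    {}
  ]
}}

```text
invalid input at $.rows[0]: expected keys fingers, x, y, z, turn
```

```bash
cat > go.py <<'E'
import sys
from h import *
from scipy.spatial.transform import Rotation as R
def psi(s):
    x=R.from_quat(s['ee_rot']).as_matrix()[:,0];return np.degrees(np.arctan2(x[1],x[0]))
def plan(x,y,z,a=None):
    s=arm.read_state();M=R.from_quat(s['ee_rot']).as_matrix();c=psi(s)
    d=M.T@(np.array([x,y,z])-s['position'])/10
    t=0 if a is None else -((a-c+180)%360-180)
    print('t',round(s['clock'],2),'pos',s['position'].round(1),'psi',round(c,1),'F',s['contact_force'].round(1),'w',round(s['gripper_width'],1),'j',s['joints'].round(2))
    print('tilt',M[:,2].round(3),'tool shift cm (current axes)',d.round(2),'turn',round(t,1))
    return d
if __name__=='__main__':
    plan(*[float(v) for v in sys.argv[1:]])
E
python3 go.py 645 -143 200 6
```

```text
t 0.25 pos [265.4 565.5 230.8] psi -25.1 F [-0.1 -0.4 -0.2] w 85.3 j [ 1.39  0.39  0.01 -0.   -1.19 -0.26]
tilt [-0.    -0.001 -1.   ] tool shift cm (current axes) [64.47 48.01  3.14] turn -31.1
```

All keys are needed in each row.

Request:
{"fn": "servo_tool", "kwargs": {
  "rows": [
    {"fingers": 8.5, "x": 0, "y": 0, "z": 0, "turn": -7},
    {"fingers": 8.5, "x": 0, "y": 0, "z": 0, "turn": -7},
    {"fingers": 8.5, "x": 0, "y": 0, "z": 0, "turn": -7},
    {"fingers": 8.5, "x": 0, "y": 0, "z": 0, "turn": -7},
    {"fingers": 8.5, "x": 0, "y": 0, "z": 0, "turn": -3}
  ]
}}

```text
clock: 0.67
position: [265.5, 565.7, 231.1]
ee_rot: [0.999, 0.054, -0.0, 0.0]
contact_force: [-0.3, 0.1, 0.8]
gripper_width: 85.0
```

```bash
python3 go.py 645 -143 200 6
```

```text
t 0.67 pos [265.5 565.7 231.1] psi 6.1 F [-0.3  0.1  0.8] w 85.0 j [ 1.39  0.38  0.01 -0.   -1.19  0.29]
tilt [-0. -0. -1.] tool shift cm (current axes) [30.16 74.52  3.13] turn 0.1
```

Request:
{"fn": "servo_tool", "kwargs": {
  "rows": [
    {"fingers": 8.5, "x": 1.51, "y": 3.73, "z": 0.1, "turn": 0},
    {"fingers": 8.5, "x": 1.51, "y": 3.73, "z": 0.1, "turn": 0},
    {"fingers": 8.5, "x": 1.51, "y": 3.73, "z": 0.1, "turn": 0},
    {"fingers": 8.5, "x": 1.51, "y": 3.73, "z": 0.1, "turn": 0},
    {"fingers": 8.5, "x": 1.51, "y": 3.73, "z": 0.1, "turn": 0},
    {"fingers": 8.5, "x": 1.51, "y": 3.73, "z": 0.1, "turn": 0},
    {"fingers": 8.5, "x": 1.51, "y": 3.73, "z": 0.1, "turn": 0},
    {"fingers": 8.5, "x": 1.51, "y": 3.73, "z": 0.1, "turn": 0},
    {"fingers": 8.5, "x": 1.51, "y": 3.73, "z": 0.1, "turn": 0},
    {"fingers": 8.5, "x": 1.51, "y": 3.73, "z": 0.1, "turn": 0}
  ]
}}

```text
clock: 1.5
position: [454.2, 208.3, 221.5]
ee_rot: [0.999, 0.051, 0.0, -0.0]
contact_force: [0.4, 1.1, -0.7]
gripper_width: 85.2
```

Request:
{"fn": "servo_tool", "kwargs": {
  "rows": [
    {"fingers": 8.5, "x": 1.51, "y": 3.73, "z": 0.1, "turn": 0},
    {"fingers": 8.5, "x": 1.51, "y": 3.73, "z": 0.1, "turn": 0},
    {"fingers": 8.5, "x": 1.51, "y": 3.73, "z": 0.1, "turn": 0},
    {"fingers": 8.5, "x": 1.51, "y": 3.73, "z": 0.1, "turn": 0},
    {"fingers": 8.5, "x": 1.51, "y": 3.73, "z": 0.1, "turn": 0},
    {"fingers": 8.5, "x": 1.51, "y": 3.73, "z": 0.1, "turn": 0},
    {"fingers": 8.5, "x": 1.51, "y": 3.73, "z": 0.1, "turn": 0},
    {"fingers": 8.5, "x": 1.51, "y": 3.73, "z": 0.1, "turn": 0},
    {"fingers": 8.5, "x": 1.51, "y": 3.73, "z": 0.1, "turn": 0},
    {"fingers": 8.5, "x": 1.51, "y": 3.73, "z": 0.1, "turn": 0}
  ]
}}

```text
clock: 2.33
position: [642.6, -147.5, 211.1]
ee_rot: [0.999, 0.051, -0.0, -0.0]
contact_force: [1.7, 0.4, 0.1]
gripper_width: 85.1
```

```bash
python3 go.py 645 -143 200 6
python3 - <<'E'
from seg import *
p,d,m,P=grab('wrist');cv2.imwrite('pics/w1.png',p[:,:,::-1])
D=dict(p=p,P=P)
Q=pts(D,580,710,-200,-95,66,85,lambda r,g,b:abs(r-b)<40);T=trim(Q);print(len(Q),rect(T),T.mean(0),np.median(Q[:,2]))
im,_=ortho(p,P,540,760,-300,60,2);cv2.imwrite('pics/w1o.png',im[:,:,::-1])
E
```

```text
t 2.33 pos [ 642.6 -147.5  211.1] psi 5.9 F [1.7 0.4 0.1] w 85.1 j [ 0.02  0.46  0.07 -0.   -1.18  1.65]
tilt [-0.  0. -1.] tool shift cm (current axes) [ 0.28 -0.42  1.11] turn -0.1
8052 [ 646.9 -141.7  108.4   45.9    5.8] [ 650.36719325 -141.50065692   75.67736005] 75.67928531147214
```

View pics/w1.png

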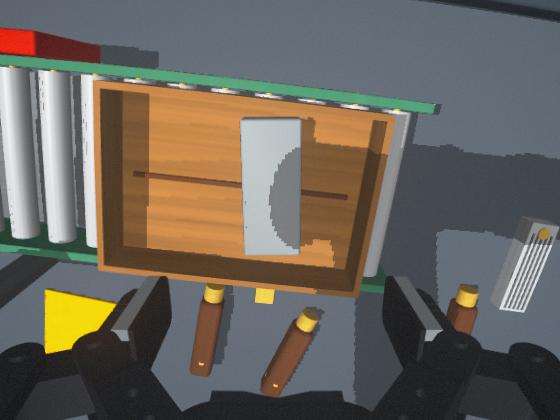

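Request:
{"fn": "servo_tool", "kwargs": {
  "rows": [
    {"fingers": 6.8, "x": 0.4, "y": -0.5, "z": 2, "turn": 0},
    {"fingers": 6.8, "x": 0, "y": 0, "z": 3.5, "turn": 0},
    {"fingers": 6.8, "x": 0, "y": 0, "z": 3.5, "turn": 0},
    {"fingers": 6.8, "x": 0, "y": 0, "z": 0, "turn": 0},
    {"fingers": 6.8, "x": 0, "y": 0, "z": 0, "turn": 0}
  ]
}}

```text
clock: 2.8
position: [644.4, -140.3, 119.6]
ee_rot: [0.999, 0.051, -0.003, 0.0]
contact_force: [0.4, -0.7, 1.1]
gripper_width: 68.0
```

```bash
python3 go.py 646 -142 52 6
```

```text
t 2.8 pos [ 644.4 -140.3  119.6] psi 5.9 F [ 0.4 -0.7  1.1] w 68.0 j [ 0.03  0.53 -0.04  0.   -1.    1.64]
tilt [-0.005 -0.001 -1.   ] tool shift cm (current axes) [0.18 0.19 6.76] turn -0.1
```

Request:
{"fn": "servo_tool", "kwargs": {
  "rows": [
    {"fingers": 6.8, "x": 0.2, "y": 0.2, "z": 2.5, "turn": 0},
    {"fingers": 6.8, "x": 0, "y": 0, "z": 2.5, "turn": 0},
    {"fingers": 6.8, "x": 0, "y": 0, "z": 1.7, "turn": 0},
    {"fingers": 6.8, "x": 0, "y": 0, "z": 0, "turn": 0},
    {"fingers": 3.0, "x": 0, "y": 0, "z": 0, "turn": 0},
    {"fingers": 3.0, "x": 0, "y": 0, "z": 0, "turn": 0},
    {"fingers": 3.0, "x": 0, "y": 0, "z": 0, "turn": 0},
    {"fingers": 3.0, "x": 0, "y": 0, "z": 0, "turn": 0},
    {"fingers": 3.0, "x": 0, "y": 0, "z": 0, "turn": 0}
  ]
}}

```text
clock: 3.55
position: [650.1, -142.0, 57.9]
ee_rot: [0.999, 0.052, 0.003, 0.001]
contact_force: [0.3, 0.3, 6.1]
gripper_width: 44.6
```

```bash
python3 go.py 646 -142 52 6
```

```text
t 3.55 pos [ 650.1 -142.    57.9] psi 5.9 F [0.3 0.3 6.1] w 44.6 j [ 0.03  0.6  -0.09  0.   -0.87  1.65]
tilt [ 0.006 -0.001 -1.   ] tool shift cm (current axes) [-0.41 -0.05  0.58] turn -0.1
```

Request:
{"fn": "servo_tool", "kwargs": {
  "rows": [
    {"fingers": 3.0, "x": 0, "y": 0, "z": -1, "turn": 0},
    {"fingers": 3.0, "x": 0, "y": 0, "z": -2.5, "turn": 0},
    {"fingers": 3.0, "x": 0, "y": 0, "z": -3.5, "turn": 0},
    {"fingers": 3.0, "x": 0, "y": 0, "z": -3.5, "turn": 0},
    {"fingers": 3.0, "x": 0, "y": 0, "z": 0, "turn": 3},
    {"fingers": 3.0, "x": 0, "y": 0, "z": 0, "turn": 4},
    {"fingers": 3.0, "x": 0, "y": 0, "z": 0, "turn": 4},
    {"fingers": 3.0, "x": 0, "y": 0, "z": 0, "turn": 0}
  ]
}}

```text
clock: 4.22
position: [647.1, -141.7, 159.7]
ee_rot: [0.999, -0.046, -0.0, -0.0]
contact_force: [-0.1, 0.1, -1.1]
gripper_width: 44.3
```

```bash
python3 go.py 427 59 130 -5
```

```text
t 4.22 pos [ 647.1 -141.7  159.7] psi -5.2 F [-0.1  0.1 -1.1] w 44.3 j [ 0.03  0.5   0.01 -0.   -1.08  1.45]
tilt [-0.001  0.001 -1.   ] tool shift cm (current axes) [-23.74 -17.98   2.99] turn -0.2
```

Request:
{"fn": "servo_tool", "kwargs": {
  "rows": [
    {"fingers": 3.0, "x": -1.5, "y": -1.1, "z": 0, "turn": 0},
    {"fingers": 3.0, "x": -2.7, "y": -2.0, "z": 0, "turn": 0},
    {"fingers": 3.0, "x": -2.7, "y": -2.1, "z": 0, "turn": 0},
    {"fingers": 3.0, "x": -2.7, "y": -2.1, "z": 0, "turn": 0},
    {"fingers": 3.0, "x": -2.7, "y": -2.1, "z": 0, "turn": 0},
    {"fingers": 3.0, "x": -2.7, "y": -2.1, "z": 0, "turn": 0},
    {"fingers": 3.0, "x": -2.7, "y": -2.1, "z": 0.5, "turn": 0},
    {"fingers": 3.0, "x": -2.7, "y": -2.1, "z": 1, "turn": 0},
    {"fingers": 3.0, "x": -2.0, "y": -1.5, "z": 1.5, "turn": 0},
    {"fingers": 3.0, "x": -1.3, "y": -0.8, "z": 0, "turn": 0}
  ]
}}

```text
clock: 5.05
position: [423.8, 58.9, 127.5]
ee_rot: [0.999, -0.044, -0.003, 0.001]
contact_force: [0.5, 0.6, -2.0]
gripper_width: 44.8
```

Request:
{"fn": "servo_tool", "kwargs": {
  "rows": [
    {"fingers": 3.0, "x": 0, "y": 0, "z": 0, "turn": 0},
    {"fingers": 3.0, "x": 0, "y": 0, "z": 0, "turn": 0}
  ]
}}

```text
clock: 5.22
position: [427.7, 59.1, 129.9]
ee_rot: [0.999, -0.043, 0.0, -0.0]
contact_force: [1.1, 0.3, -2.7]
gripper_width: 44.8
```

```bash
python3 go.py 427 59 14 -5
python3 - <<'E'
from seg import *
for n in('side','wrist'):
    p,d,m,P=grab(n);cv2.imwrite(f'pics/{n}2.png',p[:,:,::-1])
E
```

```text
t 5.22 pos [427.7  59.1 129.9] psi -5.0 F [ 1.1  0.3 -2.7] w 44.8 j [ 0.52  0.17 -0.59  0.   -0.81  0.97]
tilt [ 0.001  0.    -1.   ] tool shift cm (current axes) [-0.08  0.02 11.59] turn 0.0
```

View pics/side2.png

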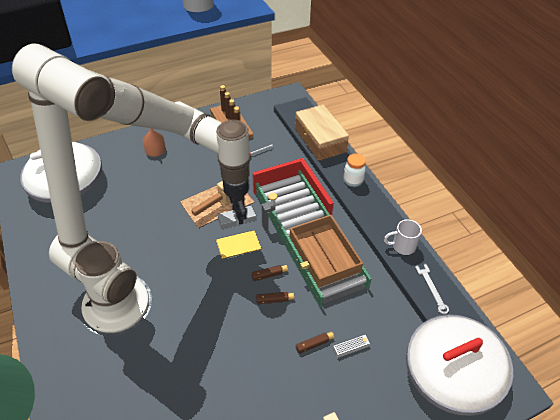

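View pics/wrist2.png

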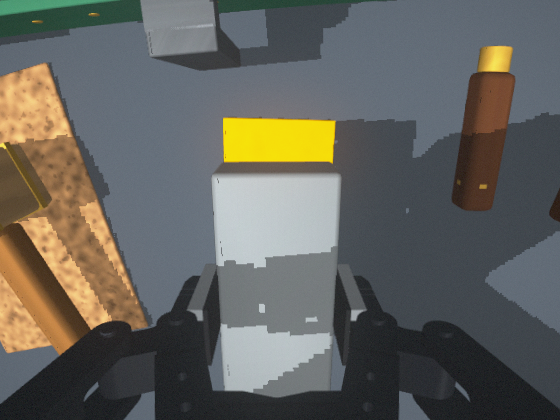

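Request:
{"fn": "servo_tool", "kwargs": {
  "rows": [
    {"fingers": 3.0, "x": 0, "y": 0, "z": 2, "turn": 0},
    {"fingers": 3.0, "x": 0, "y": 0, "z": 3, "turn": 0},
    {"fingers": 3.0, "x": 0, "y": 0, "z": 3, "turn": 0},
    {"fingers": 3.0, "x": 0, "y": 0, "z": 2, "turn": 0},
    {"fingers": 3.0, "x": 0, "y": 0, "z": 1, "turn": 0},
    {"fingers": 3.0, "x": 0, "y": 0, "z": 0.5, "turn": 0},
    {"fingers": 3.0, "x": 0, "y": 0, "z": 0.1, "turn": 0},
    {"fingers": 3.0, "x": 0, "y": 0, "z": 0, "turn": 0}
  ]
}}

```text
clock: 5.98
position: [428.8, 58.5, 13.5]
ee_rot: [0.999, -0.045, 0.0, -0.0]
contact_force: [0.5, 0.4, -1.5]
gripper_width: 44.2
```

Request:
{"fn": "servo_tool", "kwargs": {
  "rows": [
    {"fingers": 3.0, "x": 0, "y": 0, "z": 0.1, "turn": 0},
    {"fingers": 3.0, "x": 0, "y": 0, "z": 0.05, "turn": 0},
    {"fingers": 3.0, "x": 0, "y": 0, "z": 0, "turn": 0}
  ]
}}

```text
clock: 6.23
position: [428.3, 58.8, 12.5]
ee_rot: [0.999, -0.045, 0.001, -0.0]
contact_force: [0.7, -0.4, -3.0]
gripper_width: 44.6
```

Request:
{"fn": "servo_tool", "kwargs": {
  "rows": [
    {"fingers": 3.0, "x": 0, "y": 0, "z": 0.1, "turn": 0},
    {"fingers": 3.0, "x": 0, "y": 0, "z": 0, "turn": 0},
    {"fingers": 3.0, "x": 0, "y": 0, "z": 0.1, "turn": 0},
    {"fingers": 3.0, "x": 0, "y": 0, "z": 0, "turn": 0}
  ]
}}

```text
clock: 6.57
position: [428.3, 58.9, 11.8]
ee_rot: [0.999, -0.044, 0.001, -0.0]
contact_force: [-4.9, 0.4, 15.7]
gripper_width: 44.7
```

Request:
{"fn": "servo_tool", "kwargs": {
  "rows": [
    {"fingers": 6.8, "x": 0, "y": 0, "z": -0.1, "turn": 0},
    {"fingers": 6.8, "x": 0, "y": 0, "z": -0.1, "turn": 0},
    {"fingers": 6.8, "x": 0, "y": 0, "z": 0, "turn": 0},
    {"fingers": 6.8, "x": 0, "y": 0, "z": 0, "turn": 0},
    {"fingers": 6.8, "x": 0, "y": 0, "z": -3, "turn": 0},
    {"fingers": 6.8, "x": 0, "y": 0, "z": -4, "turn": 0},
    {"fingers": 6.8, "x": 0, "y": 0, "z": -4, "turn": 0},
    {"fingers": 6.8, "x": 0, "y": 3, "z": 0, "turn": 0},
    {"fingers": 6.8, "x": 1, "y": 3.5, "z": 0, "turn": 0},
    {"fingers": 6.8, "x": 1, "y": 3.5, "z": 0, "turn": 0}
  ]
}}

```text
clock: 7.4
position: [439.0, -43.3, 122.9]
ee_rot: [0.999, -0.043, 0.001, -0.0]
contact_force: [0.5, -0.6, -0.8]
gripper_width: 67.8
```

```bash
cat > grips.py <<'E'
from seg import *
B=lambda r,g,b:(r>g+15)&(r<150)
def find(n,save=None):
    p,d,m,P=grab(n)
    if save: cv2.imwrite(save,p[:,:,::-1])
    k=(P[...,2]>16)&(P[...,2]<30)&(P[...,0]>330)&(P[...,0]<556)&(P[...,1]>-460)&(P[...,1]<20)&B(*[p[...,i].astype(int) for i in range(3)])
    nn,L,st,_=cv2.connectedComponentsWithStats(cv2.morphologyEx(k.astype(np.uint8),cv2.MORPH_CLOSE,np.ones((3,3))))
    for i in range(1,nn):
        Q=P[(L==i)&k]
        if len(Q)<60: continue
        T=trim(Q);d=T[:,:2]-T[:,:2].mean(0);v=np.linalg.svd(d,full_matrices=False)[2][0]
        a=(np.degrees(np.arctan2(v[1],v[0]))+90)%180-90
        print(n,len(Q),rect(T),T.mean(0).round(0),'pca',round(a,1))
    return p,d,m,P
if __name__=='__main__':
    import sys
    for n in sys.argv[1:]: find(n,f'pics/{n}_{int(arm.read_state()["clock"]*100)}.png')
E
python3 go.py 461 -90 100 -5;python3 grips.py scene side wrist;ls pics
```

```text
t 7.4 pos [439.  -43.3 122.9] psi -5.0 F [ 0.5 -0.6 -0.8] w 67.8 j [ 0.27  0.19 -0.58 -0.   -0.8   1.21]
tilt [ 0.003  0.001 -1.   ] tool shift cm (current axes) [2.59 4.47 2.29] turn 0.0
scene 148 [ 442.7 -178.2   84.1   21.8  -15.4] [ 445. -178.   24.] pca -17.2
scene 169 [ 4.834e+02 -3.592e+02  9.160e+01  2.210e+01  4.000e-01] [ 486. -358.   23.] pca -0.5
scene 152 [462.8 -88.   83.9  22.   -4.3] [468. -88.  24.] pca -3.6
side 212 [458.9 -91.8  91.6  25.6  -2.5] [458. -92.  24.] pca -5.2
side 226 [ 438.  -180.1   91.1   27.6  -17. ] [ 437. -182.   24.] pca -17.9
side 254 [ 478.4 -362.    93.1   22.6    0. ] [ 479. -363.   24.] pca -0.4
wrist 4808 [462.  -88.   92.6  23.6  -5.9] [465. -88.  24.] pca -5.4
wrist 4488 [ 439.4 -176.7   94.2   23.9  -18. ] [ 443. -176.   24.] pca -17.6
ortho_scene.png
ortho_side.png
scene0.npz
scene0.png
scene1.npz
scene_740.png
side0.npz
side0.png
side1.npz
side2.png
side_745.png
w1.png
w1o.png
wrist0.npz
wrist0.png
wrist2.png
wrist_750.png
```

Request:
{"fn": "servo_tool", "kwargs": {
  "rows": [
    {"fingers": 5.5, "x": 1.5, "y": 2.2, "z": 0, "turn": 0},
    {"fingers": 5.5, "x": 1.4, "y": 2.2, "z": 1, "turn": 0},
    {"fingers": 5.5, "x": 0, "y": 0, "z": 3, "turn": 0},
    {"fingers": 5.5, "x": 0, "y": 0, "z": 3, "turn": 0},
    {"fingers": 5.5, "x": 0, "y": 0, "z": 0, "turn": 0},
    {"fingers": 5.5, "x": 0, "y": 0, "z": 0, "turn": 0}
  ]
}}

```text
clock: 8.05
position: [462.7, -88.8, 50.8]
ee_rot: [0.999, -0.044, -0.002, 0.001]
contact_force: [0.9, 0.3, 0.6]
gripper_width: 55.1
```

```bash
python3 go.py 465 -89 4 -5.5
```

```text
t 8.05 pos [462.7 -88.8  50.8] psi -5.1 F [0.9 0.3 0.6] w 55.1 j [ 0.16  0.36 -0.59  0.   -0.63  1.33]
tilt [-0.004 -0.001 -1.   ] tool shift cm (current axes) [ 0.25 -0.    4.68] turn 0.4
```

Request:
{"fn": "servo_tool", "kwargs": {
  "rows": [
    {"fingers": 5.5, "x": 0.2, "y": 0, "z": 2, "turn": 0},
    {"fingers": 5.5, "x": 0, "y": 0, "z": 1.5, "turn": 0},
    {"fingers": 5.5, "x": 0, "y": 0, "z": 0.9, "turn": 0},
    {"fingers": 5.5, "x": 0, "y": 0, "z": 0, "turn": 0},
    {"fingers": 1.0, "x": 0, "y": 0, "z": 0, "turn": 0},
    {"fingers": 1.0, "x": 0, "y": 0, "z": 0, "turn": 0},
    {"fingers": 1.0, "x": 0, "y": 0, "z": 0, "turn": 0},
    {"fingers": 1.0, "x": 0, "y": 0, "z": 0, "turn": 0},
    {"fingers": 1.0, "x": 0, "y": 0, "z": 0, "turn": 0},
    {"fingers": 1.0, "x": 0, "y": 0, "z": 0, "turn": 0}
  ]
}}

```text
clock: 8.88
position: [466.8, -89.1, 9.3]
ee_rot: [0.999, -0.045, 0.001, -0.0]
contact_force: [-1.0, 2.4, 6.3]
gripper_width: 22.3
```

```bash
python3 go.py 465 -89 4 -5.5
```

```text
t 8.88 pos [466.8 -89.1   9.3] psi -5.1 F [-1.   2.4  6.3] w 22.3 j [ 0.15  0.43 -0.62  0.   -0.52  1.33]
tilt [ 0.003  0.    -1.   ] tool shift cm (current axes) [-0.19  0.    0.53] turn 0.4
```

Request:
{"fn": "servo_tool", "kwargs": {
  "rows": [
    {"fingers": 1.0, "x": 0, "y": 0, "z": -1.5, "turn": 0},
    {"fingers": 1.0, "x": 0, "y": 0, "z": -3, "turn": -1},
    {"fingers": 1.0, "x": 0, "y": 0, "z": -4, "turn": -1},
    {"fingers": 1.0, "x": 0, "y": 0, "z": -4, "turn": -2},
    {"fingers": 1.0, "x": 1.5, "y": -0.3, "z": -0.5, "turn": 0},
    {"fingers": 1.0, "x": 3.5, "y": -0.7, "z": 0, "turn": 0},
    {"fingers": 1.0, "x": 3.8, "y": -0.7, "z": 0, "turn": 0},
    {"fingers": 1.0, "x": 3.8, "y": -0.7, "z": 0, "turn": 0},
    {"fingers": 1.0, "x": 3, "y": -0.6, "z": 0, "turn": 0},
    {"fingers": 1.0, "x": 1.5, "y": -0.3, "z": 0, "turn": 0}
  ]
}}

```text
clock: 9.72
position: [640.6, -59.2, 137.8]
ee_rot: [1.0, -0.01, 0.001, -0.0]
contact_force: [0.3, 0.1, -1.4]
gripper_width: 22.8
```

Request:
{"fn": "servo_tool", "kwargs": {
  "rows": [
    {"fingers": 1.0, "x": 0, "y": 0, "z": 0, "turn": 0},
    {"fingers": 1.0, "x": 0, "y": 0, "z": 0, "turn": 0}
  ]
}}

```text
clock: 9.88
position: [637.0, -59.7, 137.2]
ee_rot: [1.0, -0.01, -0.001, -0.0]
contact_force: [-0.7, -0.1, -0.7]
gripper_width: 22.5
```

```bash
python3 go.py 638 -59 61 -1;python3 grips.py side wrist scene
```

```text
t 9.88 pos [637.  -59.7 137.2] psi -1.2 F [-0.7 -0.1 -0.7] w 22.5 j [ 0.16  0.49 -0.08 -0.   -1.01  1.39]
tilt [-0.001  0.    -1.   ] tool shift cm (current axes) [ 0.11 -0.07  7.62] turn -0.2
side 235 [ 444.4 -184.1  105.4   25.8  -16.5] [ 440. -183.   23.] pca -17.3
side 254 [ 479.1 -362.3   93.6   23.3    0. ] [ 479. -363.   24.] pca 0.5
wrist 126 [ 470.2 -186.4   21.5    5.2   44.7] [ 471. -186.   25.] pca 43.8
scene 171 [ 4.829e+02 -3.593e+02  8.940e+01  2.120e+01  3.000e-01] [ 487. -358.   23.] pca -0.3
```

Check the held grip and tote in the wrist picture before lowering.

```bash
ls -t pics|head -3
```

```text
scene_998.png
wrist_993.png
side_988.png
```

View pics/wrist_993.png

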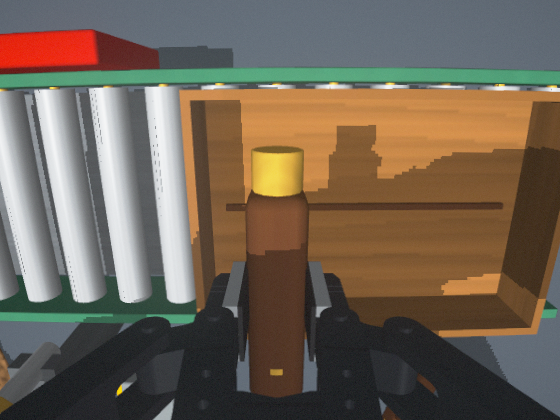

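Request:
{"fn": "servo_tool", "kwargs": {
  "rows": [
    {"fingers": 1.0, "x": 0.1, "y": 0, "z": 2, "turn": 0},
    {"fingers": 1.0, "x": 0, "y": 0, "z": 2.5, "turn": 0},
    {"fingers": 1.0, "x": 0, "y": 0, "z": 2, "turn": 0},
    {"fingers": 1.0, "x": 0, "y": 0, "z": 0.8, "turn": 0},
    {"fingers": 1.0, "x": 0, "y": 0, "z": 0, "turn": 0},
    {"fingers": 1.0, "x": 0, "y": 0, "z": 0.2, "turn": 0},
    {"fingers": 1.0, "x": 0, "y": 0, "z": 0, "turn": 0}
  ]
}}

```text
clock: 10.62
position: [639.1, -59.8, 64.2]
ee_rot: [1.0, -0.01, 0.001, -0.0]
contact_force: [0.1, -0.5, -1.8]
gripper_width: 22.8
```

Request:
{"fn": "servo_tool", "kwargs": {
  "rows": [
    {"fingers": 1.0, "x": 0, "y": 0, "z": 0.3, "turn": 0},
    {"fingers": 1.0, "x": 0, "y": 0, "z": 0.1, "turn": 0},
    {"fingers": 1.0, "x": 0, "y": 0, "z": 0, "turn": 0}
  ]
}}

```text
clock: 10.87
position: [638.7, -59.7, 59.5]
ee_rot: [1.0, -0.01, 0.001, -0.0]
contact_force: [-0.6, -0.4, -0.5]
gripper_width: 22.6
```

Request:
{"fn": "servo_tool", "kwargs": {
  "rows": [
    {"fingers": 2.8, "x": 0, "y": 0, "z": 0.05, "turn": 0},
    {"fingers": 3.5, "x": 0, "y": 0, "z": 0, "turn": 0},
    {"fingers": 4.0, "x": 0, "y": 0, "z": 0, "turn": 0},
    {"fingers": 4.0, "x": 0, "y": 0, "z": -2, "turn": 0},
    {"fingers": 4.5, "x": 0, "y": 0, "z": -4, "turn": 0},
    {"fingers": 5.5, "x": 0, "y": 0, "z": -3, "turn": 0},
    {"fingers": 5.5, "x": -1.5, "y": 1, "z": 0, "turn": 4},
    {"fingers": 5.5, "x": -3.5, "y": 2, "z": 0, "turn": 6},
    {"fingers": 5.5, "x": -3.8, "y": 1.5, "z": 0, "turn": 6},
    {"fingers": 5.5, "x": -3.5, "y": 1.5, "z": 0, "turn": 0}
  ]
}}

```text
clock: 11.7
position: [506.6, -98.5, 148.2]
ee_rot: [0.988, -0.151, -0.0, -0.0]
contact_force: [-0.4, 0.0, 1.0]
gripper_width: 54.9
```

```bash
python3 go.py 444 -180 100 -17.5;python3 grips.py side wrist scene;ls -t pics|head -3
```

```text
t 11.7 pos [506.6 -98.5 148.2] psi -17.4 F [-0.4  0.   1. ] w 54.9 j [ 0.12  0.28 -0.38 -0.   -0.91  1.14]
tilt [-0.  0. -1.] tool shift cm (current axes) [-3.53  9.65  4.82] turn 0.1
side 237 [ 444.8 -182.1  110.    26.3  -17.1] [ 439. -182.   24.] pca -16.9
side 253 [ 483.4 -362.6  102.    21.6   -1.4] [ 480. -363.   24.] pca 0.4
wrist 3398 [ 448.  -179.4  108.7   23.4  -18.4] [ 446. -178.   24.] pca -16.7
scene 178 [ 448.9 -180.3  101.9   24.1  -18.9] [ 448. -178.   23.] pca -17.8
scene 166 [ 491.1 -361.2  105.6   21.1   -2. ] [ 490. -360.   23.] pca -1.3
scene_1180.png
wrist_1175.png
side_1170.png
```

Request:
{"fn": "servo_tool", "kwargs": {
  "rows": [
    {"fingers": 5.5, "x": -1.2, "y": 3.2, "z": 0, "turn": 0},
    {"fingers": 5.5, "x": -1.2, "y": 3.2, "z": 1.5, "turn": 0},
    {"fingers": 5.5, "x": -1.1, "y": 3.2, "z": 3, "turn": 0},
    {"fingers": 5.5, "x": 0, "y": 0, "z": 3, "turn": 0},
    {"fingers": 5.5, "x": 0, "y": 0, "z": 2, "turn": 0},
    {"fingers": 5.5, "x": 0, "y": 0, "z": 0, "turn": 0},
    {"fingers": 5.5, "x": 0, "y": 0, "z": 0, "turn": 0}
  ]
}}

```text
clock: 12.43
position: [449.2, -177.1, 55.3]
ee_rot: [0.989, -0.149, -0.001, 0.0]
contact_force: [0.4, 0.4, 0.8]
gripper_width: 54.5
```

```bash
python3 go.py 444.5 -179.5 5 -17.5
```

```text
t 12.43 pos [ 449.2 -177.1   55.3] psi -17.1 F [0.4 0.4 0.8] w 54.5 j [-0.04  0.36 -0.56  0.   -0.65  1.31]
tilt [-0.001 -0.    -1.   ] tool shift cm (current axes) [-0.37  0.36  5.03] turn 0.4
```

View pics/side_1170.png

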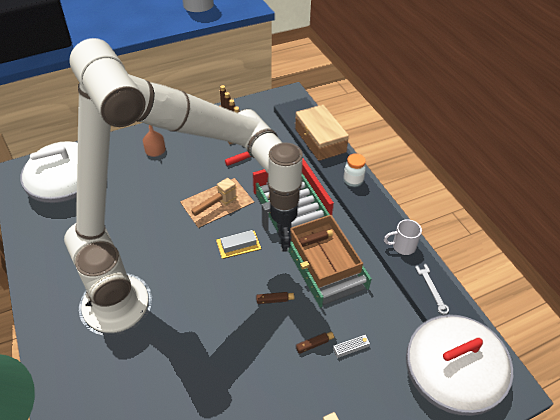

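Grip A is in the tote and the hone is on its board. Now grip B.

Request:
{"fn": "servo_tool", "kwargs": {
  "rows": [
    {"fingers": 5.5, "x": -0.3, "y": 0.3, "z": 2, "turn": 0},
    {"fingers": 5.5, "x": 0, "y": 0, "z": 1.8, "turn": 0},
    {"fingers": 5.5, "x": 0, "y": 0, "z": 1, "turn": 0},
    {"fingers": 5.5, "x": 0, "y": 0, "z": 0, "turn": 0},
    {"fingers": 1.0, "x": 0, "y": 0, "z": 0, "turn": 0},
    {"fingers": 1.0, "x": 0, "y": 0, "z": 0, "turn": 0},
    {"fingers": 1.0, "x": 0, "y": 0, "z": 0, "turn": 0},
    {"fingers": 1.0, "x": 0, "y": 0, "z": 0, "turn": 0},
    {"fingers": 1.0, "x": 0, "y": 0, "z": 0, "turn": 0},
    {"fingers": 1.0, "x": 0, "y": 0, "z": 0, "turn": 0}
  ]
}}

```text
clock: 13.27
position: [446.3, -179.0, 9.5]
ee_rot: [0.989, -0.149, 0.002, -0.0]
contact_force: [0.3, 1.2, 6.4]
gripper_width: 23.0
```

```bash
python3 go.py 638 -117 137 -1
```

```text
t 13.27 pos [ 446.3 -179.     9.5] psi -17.1 F [0.3 1.2 6.4] w 23.0 j [-0.04  0.44 -0.61  0.   -0.52  1.31]
tilt [ 0.004 -0.001 -1.   ] tool shift cm (current axes) [ 16.55 -11.56 -12.68] turn -16.1
```

Request:
{"fn": "servo_tool", "kwargs": {
  "rows": [
    {"fingers": 1.0, "x": 0, "y": 0, "z": -1.5, "turn": 0},
    {"fingers": 1.0, "x": 0, "y": 0, "z": -3, "turn": -4},
    {"fingers": 1.0, "x": 0, "y": 0, "z": -4, "turn": -6},
    {"fingers": 1.0, "x": 0, "y": 0, "z": -4, "turn": -6},
    {"fingers": 1.0, "x": 1.7, "y": -0.5, "z": -0.2, "turn": 0},
    {"fingers": 1.0, "x": 3.5, "y": -1.2, "z": 0, "turn": 0},
    {"fingers": 1.0, "x": 3.8, "y": -1.4, "z": 0, "turn": 0},
    {"fingers": 1.0, "x": 3.8, "y": -1.4, "z": 0, "turn": 0},
    {"fingers": 1.0, "x": 3.8, "y": -1.2, "z": 0, "turn": 0},
    {"fingers": 1.0, "x": 2.4, "y": -0.8, "z": 0, "turn": 0}
  ]
}}

```text
clock: 14.1
position: [639.1, -116.5, 135.1]
ee_rot: [1.0, -0.009, 0.001, 0.0]
contact_force: [0.2, -0.9, -1.0]
gripper_width: 22.3
```

Request:
{"fn": "servo_tool", "kwargs": {
  "rows": [
    {"fingers": 1.0, "x": 0, "y": 0, "z": 0, "turn": 0},
    {"fingers": 1.0, "x": 0, "y": 0, "z": 0, "turn": 0},
    {"fingers": 1.0, "x": 0, "y": 0, "z": 0, "turn": 0}
  ]
}}

```text
clock: 14.35
position: [634.7, -117.8, 134.4]
ee_rot: [1.0, -0.01, -0.001, -0.0]
contact_force: [-1.0, -0.1, -0.8]
gripper_width: 22.7
```

```bash
python3 go.py 638 -117 60 -1;python3 grips.py side wrist;ls -t pics|head -3
```

```text
t 14.35 pos [ 634.7 -117.8  134.4] psi -1.2 F [-1.  -0.1 -0.8] w 22.7 j [ 0.07  0.5  -0.07 -0.   -1.01  1.48]
tilt [-0.002  0.    -1.   ] tool shift cm (current axes) [ 0.34 -0.08  7.44] turn -0.2
side 246 [ 4.790e+02 -3.624e+02  9.230e+01  2.300e+01 -1.000e-01] [ 479. -363.   24.] pca 0.4
wrist 1725 [ 483.2 -357.5   88.6   20.6   -0. ] [ 479. -353.   23.] pca 5.4
wrist_1440.png
side_1435.png
scene_1180.png
```

```bash
cp $(ls -t pics/wrist_*|head -1) pics/wb.png
```

```text
(no output)
```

View pics/wb.png

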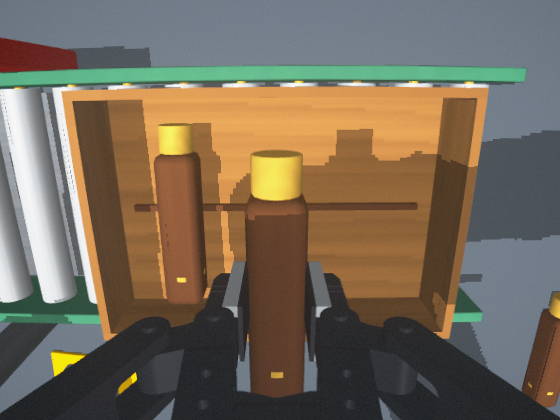

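Request:
{"fn": "servo_tool", "kwargs": {
  "rows": [
    {"fingers": 1.0, "x": 0.3, "y": 0, "z": 2, "turn": 0},
    {"fingers": 1.0, "x": 0, "y": 0, "z": 2.5, "turn": 0},
    {"fingers": 1.0, "x": 0, "y": 0, "z": 2, "turn": 0},
    {"fingers": 1.0, "x": 0, "y": 0, "z": 0.7, "turn": 0},
    {"fingers": 1.0, "x": 0, "y": 0, "z": 0.2, "turn": 0},
    {"fingers": 1.0, "x": 0, "y": 0, "z": 0, "turn": 0},
    {"fingers": 1.0, "x": 0, "y": 0, "z": 0, "turn": 0}
  ]
}}

```text
clock: 15.03
position: [639.6, -118.0, 62.2]
ee_rot: [1.0, -0.01, 0.001, 0.0]
contact_force: [-0.4, -0.1, -0.6]
gripper_width: 22.5
```

Request:
{"fn": "servo_tool", "kwargs": {
  "rows": [
    {"fingers": 1.0, "x": 0, "y": 0, "z": 0.2, "turn": 0},
    {"fingers": 1.0, "x": 0, "y": 0, "z": 0.05, "turn": 0},
    {"fingers": 2.8, "x": 0, "y": 0, "z": 0, "turn": 0},
    {"fingers": 3.5, "x": 0, "y": 0, "z": 0, "turn": 0},
    {"fingers": 4.0, "x": 0, "y": 0, "z": 0, "turn": 0},
    {"fingers": 4.0, "x": 0, "y": 0, "z": -2, "turn": 0},
    {"fingers": 4.5, "x": 0, "y": 0, "z": -4, "turn": 0},
    {"fingers": 5.5, "x": 0, "y": 0, "z": -3, "turn": 0},
    {"fingers": 5.5, "x": -1, "y": 1.5, "z": 0, "turn": 0},
    {"fingers": 5.5, "x": -2, "y": 3, "z": 0, "turn": 0}
  ]
}}

```text
clock: 15.87
position: [611.0, -160.6, 150.9]
ee_rot: [1.0, -0.008, 0.004, 0.0]
contact_force: [0.3, -1.4, -1.3]
gripper_width: 55.3
```

Request:
{"fn": "servo_tool", "kwargs": {
  "rows": [
    {"fingers": 5.5, "x": -2.1, "y": 3.4, "z": 0, "turn": 0},
    {"fingers": 5.5, "x": -2.1, "y": 3.4, "z": 0, "turn": 0},
    {"fingers": 5.5, "x": -2.1, "y": 3.4, "z": 0, "turn": 0},
    {"fingers": 5.5, "x": -2, "y": 3.0, "z": 0, "turn": 0},
    {"fingers": 5.5, "x": 0, "y": 0, "z": 0, "turn": 0}
  ]
}}

```text
clock: 16.28
position: [518.3, -296.5, 148.1]
ee_rot: [1.0, -0.013, -0.001, -0.0]
contact_force: [0.6, 0.4, 0.1]
gripper_width: 55.1
```

```bash
python3 go.py 485 -361 60 0;python3 grips.py side scene wrist;ls -t pics|head -3;cp $(ls -t pics/wrist_*|head -1) pics/wc.png
```

```text
t 16.28 pos [ 518.3 -296.5  148.1] psi -1.5 F [0.6 0.4 0.1] w 55.1 j [-0.25  0.41 -0.18  0.   -0.99  1.79]
tilt [-0.002  0.    -1.   ] tool shift cm (current axes) [-3.14  6.54  8.81] turn -1.5
side 253 [ 4.840e+02 -3.631e+02  1.041e+02  2.260e+01 -3.000e-01] [ 481. -364.   24.] pca 0.3
scene 149 [ 4.924e+02 -3.607e+02  1.032e+02  1.880e+01  4.000e-01] [ 493. -360.   24.] pca 0.0
wrist 2518 [ 501.5 -360.    87.    22.2   -0. ] [ 499. -359.   24.] pca 2.1
wrist_1638.png
scene_1633.png
side_1628.png
```

View pics/wc.png

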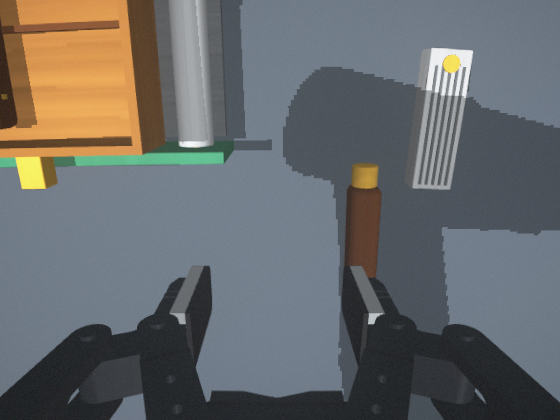

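Request:
{"fn": "servo_tool", "kwargs": {
  "rows": [
    {"fingers": 5.5, "x": -1, "y": 2.1, "z": 0, "turn": -1.5},
    {"fingers": 5.5, "x": -1.1, "y": 2.2, "z": 0, "turn": 0},
    {"fingers": 5.5, "x": -1.0, "y": 2.2, "z": 3, "turn": 0},
    {"fingers": 5.5, "x": 0, "y": 0, "z": 3.5, "turn": 0},
    {"fingers": 5.5, "x": 0, "y": 0, "z": 2.5, "turn": 0},
    {"fingers": 5.5, "x": 0, "y": 0, "z": 0, "turn": 0},
    {"fingers": 5.5, "x": 0, "y": 0, "z": 0, "turn": 0}
  ]
}}

```text
clock: 17.02
position: [491.4, -356.5, 57.2]
ee_rot: [1.0, 0.004, -0.001, -0.0]
contact_force: [0.1, -0.6, 0.9]
gripper_width: 55.0
```

```bash
python3 go.py 486 -361 5 0;python3 grips.py side
```

```text
t 17.02 pos [ 491.4 -356.5   57.2] psi 0.5 F [ 0.1 -0.6  0.9] w 55.0 j [-0.36  0.53 -0.24  0.   -0.8   1.94]
tilt [-0.003  0.001 -1.   ] tool shift cm (current axes) [-0.53  0.45  5.22] turn 0.5
side 166 [ 464.  -363.1   64.2   21.5   -0.7] [ 462. -363.   24.] pca 1.4
```

Request:
{"fn": "servo_tool", "kwargs": {
  "rows": [
    {"fingers": 5.5, "x": -0.5, "y": 0.4, "z": 2, "turn": 0},
    {"fingers": 5.5, "x": 0, "y": 0, "z": 1.8, "turn": 0},
    {"fingers": 5.5, "x": 0, "y": 0, "z": 1.2, "turn": 0},
    {"fingers": 5.5, "x": 0, "y": 0, "z": 0, "turn": 0},
    {"fingers": 1.0, "x": 0, "y": 0, "z": 0, "turn": 0},
    {"fingers": 1.0, "x": 0, "y": 0, "z": 0, "turn": 0},
    {"fingers": 1.0, "x": 0, "y": 0, "z": 0, "turn": 0},
    {"fingers": 1.0, "x": 0, "y": 0, "z": 0, "turn": 0},
    {"fingers": 1.0, "x": 0, "y": 0, "z": 0, "turn": 0},
    {"fingers": 1.0, "x": 0, "y": 0, "z": 0, "turn": 0}
  ]
}}

```text
clock: 17.9
position: [487.6, -362.0, 10.1]
ee_rot: [1.0, 0.004, 0.002, 0.001]
contact_force: [0.8, 1.4, 6.0]
gripper_width: 22.4
```

```bash
python3 go.py 638 -174 137 -1
```

```text
t 17.9 pos [ 487.6 -362.    10.1] psi 0.4 F [0.8 1.4 6. ] w 22.4 j [-0.37  0.59 -0.28  0.   -0.7   1.95]
tilt [ 0.003 -0.002 -1.   ] tool shift cm (current axes) [ 15.21 -18.67 -12.67] turn 1.4
```

Request:
{"fn": "servo_tool", "kwargs": {
  "rows": [
    {"fingers": 1.0, "x": 0, "y": 0, "z": -1.5, "turn": 0},
    {"fingers": 1.0, "x": 0, "y": 0, "z": -3, "turn": 1},
    {"fingers": 1.0, "x": 0, "y": 0, "z": -4, "turn": 0.4},
    {"fingers": 1.0, "x": 0, "y": 0, "z": -4, "turn": 0},
    {"fingers": 1.0, "x": 1, "y": -1.4, "z": -0.2, "turn": 0},
    {"fingers": 1.0, "x": 2.2, "y": -2.6, "z": 0, "turn": 0},
    {"fingers": 1.0, "x": 2.4, "y": -3, "z": 0, "turn": 0},
    {"fingers": 1.0, "x": 2.4, "y": -3, "z": 0, "turn": 0},
    {"fingers": 1.0, "x": 2.4, "y": -3, "z": 0, "turn": 0},
    {"fingers": 1.0, "x": 2.4, "y": -3, "z": 0, "turn": 0}
  ]
}}

```text
clock: 18.73
position: [617.6, -202.3, 135.4]
ee_rot: [1.0, -0.009, -0.0, -0.0]
contact_force: [-0.4, -0.7, -0.4]
gripper_width: 22.3
```

Request:
{"fn": "servo_tool", "kwargs": {
  "rows": [
    {"fingers": 1.0, "x": 2.0, "y": -2.5, "z": 0, "turn": 0},
    {"fingers": 1.0, "x": 0.4, "y": -0.6, "z": 0, "turn": 0},
    {"fingers": 1.0, "x": 0, "y": 0, "z": 0, "turn": 0},
    {"fingers": 1.0, "x": 0, "y": 0, "z": 0, "turn": 0}
  ]
}}

```text
clock: 19.07
position: [641.0, -173.1, 134.8]
ee_rot: [1.0, -0.009, -0.001, -0.0]
contact_force: [0.4, -1.0, -0.2]
gripper_width: 22.4
```

```bash
python3 go.py 638 -174 60 -1;python3 grips.py side wrist;cp $(ls -t pics/wrist_*|head -1) pics/wd.png;cp $(ls -t pics/side_*|head -1) pics/sd.png
```

```text
t 19.07 pos [ 641.  -173.1  134.8] psi -1.0 F [ 0.4 -1.  -0.2] w 22.4 j [-0.02  0.52 -0.02 -0.   -1.03  1.57]
tilt [-0.001  0.    -1.   ] tool shift cm (current axes) [-0.29  0.1   7.48] turn -0.0
```

View pics/wd.png

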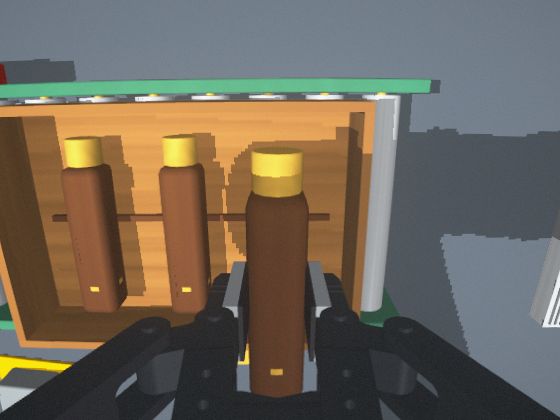

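View pics/sd.png

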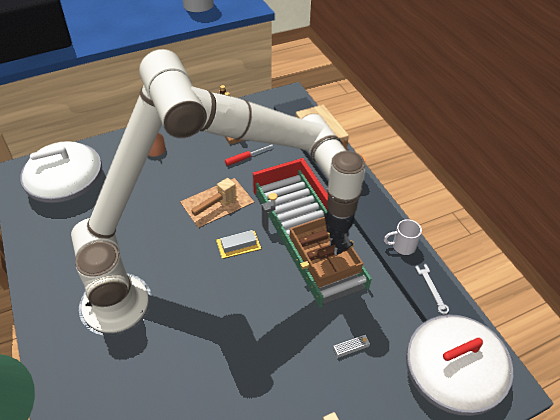

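Request:
{"fn": "servo_tool", "kwargs": {
  "rows": [
    {"fingers": 1.0, "x": -0.3, "y": -0.3, "z": 2, "turn": 0},
    {"fingers": 1.0, "x": 0, "y": 0, "z": 2.5, "turn": 0},
    {"fingers": 1.0, "x": 0, "y": 0, "z": 2, "turn": 0},
    {"fingers": 1.0, "x": 0, "y": 0, "z": 0.7, "turn": 0},
    {"fingers": 1.0, "x": 0, "y": 0, "z": 0.2, "turn": 0},
    {"fingers": 1.0, "x": 0, "y": 0, "z": 0, "turn": 0},
    {"fingers": 1.0, "x": 0, "y": 0, "z": 0, "turn": 0}
  ]
}}

```text
clock: 19.75
position: [639.0, -171.0, 62.1]
ee_rot: [1.0, -0.01, 0.001, 0.0]
contact_force: [-0.1, 1.0, -0.4]
gripper_width: 22.7
```

Request:
{"fn": "servo_tool", "kwargs": {
  "rows": [
    {"fingers": 1.0, "x": 0, "y": 0, "z": 0.2, "turn": 0},
    {"fingers": 1.0, "x": 0, "y": 0, "z": 0.05, "turn": 0},
    {"fingers": 2.8, "x": 0, "y": 0, "z": 0, "turn": 0},
    {"fingers": 3.4, "x": 0, "y": 0, "z": 0, "turn": 0},
    {"fingers": 3.4, "x": 0, "y": 0, "z": 0, "turn": 0},
    {"fingers": 3.4, "x": 0, "y": 0, "z": -2, "turn": 0},
    {"fingers": 3.4, "x": 0, "y": 0, "z": -4, "turn": 0},
    {"fingers": 3, "x": 0, "y": 0, "z": -3, "turn": 0},
    {"fingers": 1, "x": 0, "y": 2, "z": 0, "turn": 0},
    {"fingers": 0, "x": 0, "y": 3.5, "z": 0, "turn": 0}
  ]
}}

```text
clock: 20.58
position: [639.8, -223.0, 152.2]
ee_rot: [1.0, -0.006, 0.003, 0.0]
contact_force: [0.3, -0.6, -0.7]
gripper_width: 7.2
```

Request:
{"fn": "servo_tool", "kwargs": {
  "rows": [
    {"fingers": 0, "x": 0, "y": 3.5, "z": 0, "turn": 0},
    {"fingers": 0, "x": 0, "y": 0, "z": 0, "turn": 7},
    {"fingers": 0, "x": 0, "y": 0, "z": 0, "turn": 7},
    {"fingers": 0, "x": 0, "y": 0, "z": 0, "turn": 7},
    {"fingers": 0, "x": 0, "y": 0, "z": 0, "turn": 7},
    {"fingers": 0, "x": 0, "y": 0, "z": 0, "turn": 7},
    {"fingers": 0, "x": 0, "y": 0, "z": 0, "turn": 7},
    {"fingers": 0, "x": 0, "y": 0, "z": 0, "turn": 7},
    {"fingers": 0, "x": 0, "y": 0, "z": 0, "turn": 7},
    {"fingers": 0, "x": 0, "y": 0, "z": 0, "turn": 7}
  ]
}}

```text
clock: 21.42
position: [636.9, -260.0, 148.4]
ee_rot: [0.846, -0.533, -0.0, 0.0]
contact_force: [0.8, 1.1, 0.5]
gripper_width: -0.0
```

Request:
{"fn": "servo_tool", "kwargs": {
  "rows": [
    {"fingers": 0, "x": 0, "y": 0, "z": 0, "turn": 7},
    {"fingers": 0, "x": 0, "y": 0, "z": 0, "turn": 7},
    {"fingers": 0, "x": 0, "y": 0, "z": 0, "turn": 7},
    {"fingers": 0, "x": 0, "y": 0, "z": 0, "turn": 5.8},
    {"fingers": 0, "x": 0, "y": 0, "z": 0, "turn": 0},
    {"fingers": 0, "x": 0, "y": 0, "z": 0, "turn": 0}
  ]
}}

```text
clock: 21.92
position: [636.9, -260.1, 148.5]
ee_rot: [-0.703, 0.711, 0.0, -0.0]
contact_force: [1.0, 0.4, -0.3]
gripper_width: 0.1
```

```bash
cat > tote.py <<'E'
from seg import *
def tote(save=None,ns=('scene','side')):
    for n in ns:
        p,d,m,P=grab(n);D=dict(p=p,P=P)
        if save: cv2.imwrite(f'pics/{save}_{n}.png',p[:,:,::-1])
        Q=pts(D,565,725,-260,239,84,95,lambda r,g,b:(r>g+15)&(r<220)&(g>b)&(r<2.2*g))
        if len(Q)>30:
            T=trim(Q);print(n,len(Q),rect(T),'y range',np.percentile(Q[:,1],[1,99]).round(1))
if __name__=='__main__':
    import sys; tote(sys.argv[1])
E
python3 go.py 643 -262 60 -91; python3 tote.py t1; python3 grips.py scene side
```

```text
t 21.92 pos [ 636.9 -260.1  148.5] psi -90.7 F [ 1.   0.4 -0.3] w 0.1 j [-0.15  0.55  0.07 -0.   -1.09  0.14]
tilt [-0.  0. -1.] tool shift cm (current axes) [ 0.19 -0.61  8.85] turn 0.3
scene 682 [ 642.8 -117.2  210.5  147.5   89.8] y range [-222.6  -11.9]
side 357 [ 642.7 -117.1  213.9  147.1   89.2] y range [-223.9   -9.9]
```

View pics/t1_scene.png

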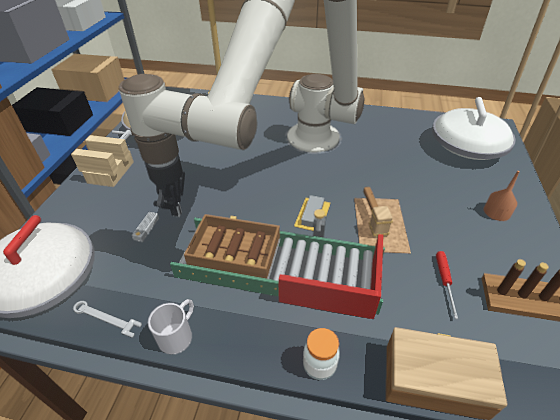

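Request:
{"fn": "servo_tool", "kwargs": {
  "rows": [
    {"fingers": 0, "x": 0.2, "y": -0.6, "z": 1, "turn": 0},
    {"fingers": 0, "x": 0, "y": 0, "z": 3, "turn": 0},
    {"fingers": 0, "x": 0, "y": 0, "z": 3, "turn": 0},
    {"fingers": 0, "x": 0, "y": 0, "z": 1.7, "turn": 0},
    {"fingers": 0, "x": 0, "y": 0, "z": 0, "turn": 0},
    {"fingers": 0, "x": 0, "y": 0, "z": 0, "turn": 0},
    {"fingers": 0, "x": -0.5, "y": 0, "z": 0, "turn": 0},
    {"fingers": 0, "x": -0.5, "y": 0, "z": 0, "turn": 0},
    {"fingers": 0, "x": -0.5, "y": 0, "z": 0, "turn": 0},
    {"fingers": 0, "x": -0.4, "y": 0, "z": 0, "turn": 0}
  ]
}}

```text
clock: 22.95
position: [644.0, -242.6, 63.2]
ee_rot: [-0.702, 0.712, -0.001, 0.001]
contact_force: [-0.8, 0.1, -0.1]
gripper_width: -0.0
```

```bash
python3 go.py 643 20 60 -91
```

```text
t 22.95 pos [ 644.  -242.6   63.2] psi -90.8 F [-0.8  0.1 -0.1] w -0.0 j [-0.13  0.63 -0.02  0.   -0.92  0.11]
tilt [ 0.002 -0.    -1.   ] tool shift cm (current axes) [-26.25   0.47   0.31] turn 0.2
```

Request:
{"fn": "servo_tool", "kwargs": {
  "rows": [
    {"fingers": 0, "x": -0.3, "y": 0, "z": 0, "turn": 0},
    {"fingers": 0, "x": -0.3, "y": 0, "z": 0, "turn": 0},
    {"fingers": 0, "x": -0.3, "y": 0, "z": 0, "turn": 0},
    {"fingers": 0, "x": -0.4, "y": 0, "z": 0, "turn": 0},
    {"fingers": 0, "x": -0.5, "y": 0, "z": 0, "turn": 0},
    {"fingers": 0, "x": -0.6, "y": 0, "z": 0, "turn": 0},
    {"fingers": 0, "x": -0.7, "y": 0, "z": 0, "turn": 0},
    {"fingers": 0, "x": -0.8, "y": 0, "z": 0, "turn": 0},
    {"fingers": 0, "x": -0.8, "y": 0, "z": 0, "turn": 0},
    {"fingers": 0, "x": -0.8, "y": 0, "z": 0, "turn": 0}
  ]
}}

```text
clock: 23.78
position: [644.2, -187.4, 61.8]
ee_rot: [-0.702, 0.712, -0.0, 0.0]
contact_force: [-0.3, -2.2, 0.4]
gripper_width: 0.3
```

```bash
python3 go.py 646 20 60 -91; python3 tote.py t2
```

```text
t 23.78 pos [ 644.2 -187.4   61.8] psi -90.8 F [-0.3 -2.2  0.4] w 0.3 j [-0.04  0.61 -0.07  0.   -0.89  0.03]
tilt [ 0. -0. -1.] tool shift cm (current axes) [-20.74   0.12   0.18] turn 0.2
scene 669 [643.6 -70.7 210.2 146.5  89.7] y range [-176.    34.5]
side 274 [642.  -67.6 213.8 144.8  89.1] y range [-174.4   39. ]
```

View pics/t2_scene.png

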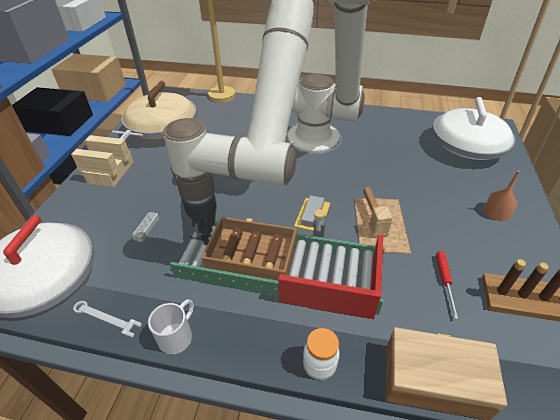

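Rolling well (≈2 N). Continue; tiny x drift to follow the track.

Request:
{"fn": "servo_tool", "kwargs": {
  "rows": [
    {"fingers": 0, "x": -0.6, "y": 0, "z": 0, "turn": 0},
    {"fingers": 0, "x": -0.8, "y": 0, "z": 0, "turn": 0},
    {"fingers": 0, "x": -1, "y": 0, "z": 0, "turn": 0},
    {"fingers": 0, "x": -1, "y": 0, "z": 0, "turn": 0},
    {"fingers": 0, "x": -1, "y": 0, "z": 0, "turn": 0},
    {"fingers": 0, "x": -1, "y": 0, "z": 0, "turn": 0},
    {"fingers": 0, "x": -1, "y": 0, "z": 0, "turn": 0},
    {"fingers": 0, "x": -1, "y": 0, "z": 0, "turn": 0},
    {"fingers": 0, "x": -1, "y": 0, "z": 0, "turn": 0},
    {"fingers": 0, "x": -1, "y": 0, "z": 0, "turn": 0}
  ]
}}

```text
clock: 24.72
position: [645.2, -93.2, 61.5]
ee_rot: [-0.702, 0.712, 0.0, -0.0]
contact_force: [-0.1, -2.2, -2.7]
gripper_width: -0.3
```

Request:
{"fn": "servo_tool", "kwargs": {
  "rows": [
    {"fingers": 0, "x": -1, "y": 0, "z": 0, "turn": 0},
    {"fingers": 0, "x": -1, "y": 0, "z": 0, "turn": 0},
    {"fingers": 0, "x": -1, "y": 0, "z": 0, "turn": 0},
    {"fingers": 0, "x": -1, "y": 0, "z": 0, "turn": 0},
    {"fingers": 0, "x": -1, "y": 0, "z": 0, "turn": 0},
    {"fingers": 0, "x": -1, "y": 0, "z": 0, "turn": 0},
    {"fingers": 0, "x": -0.8, "y": 0, "z": 0, "turn": 0},
    {"fingers": 0, "x": -0.6, "y": 0, "z": 0, "turn": 0},
    {"fingers": 0, "x": -0.5, "y": 0, "z": 0, "turn": 0},
    {"fingers": 0, "x": -0.4, "y": 0, "z": 0, "turn": 0}
  ]
}}

```text
clock: 25.55
position: [646.8, -10.6, 61.8]
ee_rot: [-0.702, 0.712, -0.0, 0.0]
contact_force: [0.2, -1.3, -0.4]
gripper_width: 0.3
```

```bash
python3 go.py 646 21 62 -91; python3 tote.py t3
```

```text
t 25.55 pos [646.8 -10.6  61.8] psi -90.8 F [ 0.2 -1.3 -0.4] w 0.3 j [ 0.23  0.57 -0.14 -0.   -0.86 -0.25]
tilt [ 0.  0. -1.] tool shift cm (current axes) [-3.16  0.13 -0.02] turn 0.2
scene 688 [645.8 104.9 207.4 146.9  89.7] y range [  1.  208.8]
side 219 [641.3 105.3 218.6 140.8 -89.8] y range [ -4.3 214.6]
```

Request:
{"fn": "servo_tool", "kwargs": {
  "rows": [
    {"fingers": 0, "x": -0.4, "y": 0, "z": 0, "turn": 0},
    {"fingers": 0, "x": -0.4, "y": 0, "z": 0, "turn": 0},
    {"fingers": 0, "x": -0.4, "y": 0, "z": 0, "turn": 0},
    {"fingers": 0, "x": -0.4, "y": 0, "z": 0, "turn": 0},
    {"fingers": 0, "x": -0.4, "y": 0, "z": 0, "turn": 0},
    {"fingers": 0, "x": -0.3, "y": 0, "z": 0, "turn": 0},
    {"fingers": 0, "x": -0.3, "y": 0, "z": 0, "turn": 0}
  ]
}}

```text
clock: 26.23
position: [647.2, 15.1, 61.8]
ee_rot: [-0.702, 0.712, -0.0, 0.0]
contact_force: [0.6, -1.7, 0.5]
gripper_width: 0.1
```

Request:
{"fn": "servo_tool", "kwargs": {
  "rows": [
    {"fingers": 0, "x": -0.2, "y": 0, "z": 0, "turn": 0},
    {"fingers": 0, "x": -0.2, "y": 0, "z": 0, "turn": 0},
    {"fingers": 0, "x": 0, "y": 0, "z": 0, "turn": 0}
  ]
}}

```text
clock: 26.48
position: [646.9, 19.3, 61.5]
ee_rot: [-0.702, 0.712, 0.0, -0.0]
contact_force: [0.6, -0.2, 0.1]
gripper_width: 0.0
```

Request:
{"fn": "servo_tool", "kwargs": {
  "rows": [
    {"fingers": 0, "x": -0.15, "y": 0, "z": 0, "turn": 0},
    {"fingers": 0, "x": -0.15, "y": 0, "z": 0, "turn": 0},
    {"fingers": 0, "x": 0, "y": 0, "z": 0, "turn": 0}
  ]
}}

```text
clock: 26.73
position: [646.7, 21.5, 61.4]
ee_rot: [-0.702, 0.712, 0.0, -0.001]
contact_force: [-0.7, -1.6, -0.5]
gripper_width: -0.1
```

Request:
{"fn": "servo_tool", "kwargs": {
  "rows": [
    {"fingers": 0, "x": -0.1, "y": 0, "z": 0, "turn": 0},
    {"fingers": 0, "x": -0.1, "y": 0, "z": 0, "turn": 0},
    {"fingers": 0, "x": 0, "y": 0, "z": 0, "turn": 0}
  ]
}}

```text
clock: 26.98
position: [646.7, 21.5, 61.4]
ee_rot: [-0.702, 0.712, -0.0, -0.002]
contact_force: [0.8, -7.8, -0.2]
gripper_width: -0.1
```

Request:
{"fn": "servo_tool", "kwargs": {
  "rows": [
    {"fingers": 0, "x": -0.15, "y": 0, "z": 0, "turn": 0},
    {"fingers": 0, "x": 0, "y": 0, "z": 0, "turn": 0},
    {"fingers": 0, "x": 0, "y": 0, "z": 0, "turn": 0}
  ]
}}

```text
clock: 27.23
position: [646.7, 21.5, 61.4]
ee_rot: [-0.701, 0.713, -0.001, -0.002]
contact_force: [1.6, -12.8, -1.6]
gripper_width: -0.0
```

```bash
python3 go.py 646 21 62 -91; python3 tote.py t4
```

```text
t 27.23 pos [646.7  21.5  61.4] psi -90.9 F [  1.6 -12.8  -1.6] w -0.0 j [ 0.28  0.58 -0.14  0.   -0.86 -0.3 ]
tilt [-0.002 -0.004 -1.   ] tool shift cm (current axes) [ 0.05  0.06 -0.06] turn 0.1
scene 664 [646.4 136.  205.5 147.4  89.8] y range [ 33.1 238.7]
side 175 [644.7 133.9 209.9 143.4  89.9] y range [ 27.6 238.9]
```

View pics/t4_side.png

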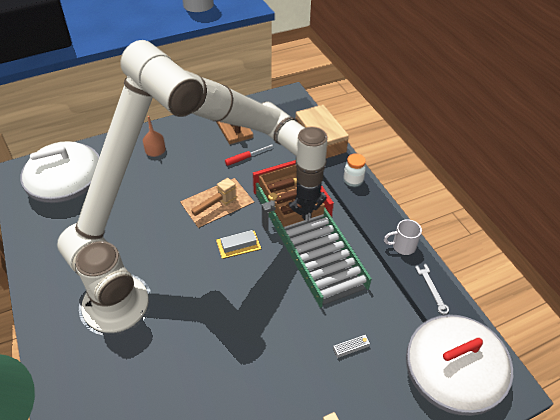

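Request:
{"fn": "servo_tool", "kwargs": {
  "rows": [
    {"fingers": 0, "x": 0.5, "y": 0, "z": 0, "turn": 0},
    {"fingers": 0, "x": 1, "y": 0, "z": 0, "turn": 0},
    {"fingers": 0, "x": 1.5, "y": 0, "z": 0, "turn": 0},
    {"fingers": 0, "x": 0, "y": 0, "z": -3, "turn": 0},
    {"fingers": 0, "x": 0, "y": 0, "z": -4, "turn": 0},
    {"fingers": 0, "x": 0, "y": 0, "z": -4, "turn": -5},
    {"fingers": 0, "x": 0, "y": 0, "z": -4, "turn": -7},
    {"fingers": 0, "x": 0, "y": 0, "z": 0, "turn": -7},
    {"fingers": 0, "x": 0, "y": 0, "z": 0, "turn": -7},
    {"fingers": 0, "x": 0, "y": 0, "z": 0, "turn": -7}
  ]
}}

```text
clock: 28.17
position: [646.9, -5.1, 213.0]
ee_rot: [0.877, -0.481, 0.001, -0.001]
contact_force: [0.4, 0.4, -0.4]
gripper_width: -0.0
```

Request:
{"fn": "servo_tool", "kwargs": {
  "rows": [
    {"fingers": 5, "x": 0, "y": 0, "z": 0, "turn": -7},
    {"fingers": 5, "x": 0, "y": 0, "z": 0, "turn": -7},
    {"fingers": 5, "x": 0, "y": 0, "z": 0, "turn": -7},
    {"fingers": 5, "x": 0, "y": 0, "z": 0, "turn": -7},
    {"fingers": 5, "x": 0, "y": 0, "z": 0, "turn": -7},
    {"fingers": 5, "x": 0, "y": 0, "z": 0, "turn": -7},
    {"fingers": 5, "x": 0, "y": 0, "z": 0, "turn": -7},
    {"fingers": 5, "x": 0, "y": 0, "z": 0, "turn": -7},
    {"fingers": 5, "x": 0, "y": 0, "z": 0, "turn": -7},
    {"fingers": 5, "x": 0, "y": 0, "z": 0, "turn": -7}
  ]
}}

```text
clock: 29.0
position: [646.6, -5.3, 211.7]
ee_rot: [0.994, 0.109, 0.0, -0.0]
contact_force: [0.4, 0.5, 0.5]
gripper_width: 49.7
```

```bash
python3 go.py 390 225 210 16; python3 tote.py t5
```

```text
t 29.0 pos [646.6  -5.3 211.7] psi 12.5 F [0.4 0.5 0.5] w 49.7 j [ 0.24  0.43  0.04 -0.   -1.17  1.55]
tilt [ 0.     0.001 -1.   ] tool shift cm (current axes) [-20.07 -28.04   0.18] turn -3.5
scene 678 [646.9 135.9 205.4 147.9  89.9] y range [ 33.1 238.6]
side 261 [645.5 133.6 209.7 145.4  89.9] y range [ 27.8 238.4]
```

Tote stays home. On to the mallet, higher (z≈210 clears the 145 mm bolt).

Request:
{"fn": "servo_tool", "kwargs": {
  "rows": [
    {"fingers": 5, "x": -1, "y": -1.4, "z": -0.3, "turn": -3.5},
    {"fingers": 5, "x": -2.2, "y": -3, "z": 0, "turn": 0},
    {"fingers": 5, "x": -2.2, "y": -3, "z": 0, "turn": 0},
    {"fingers": 5, "x": -2.2, "y": -3, "z": 0, "turn": 0},
    {"fingers": 5, "x": -2.2, "y": -3, "z": 0, "turn": 0},
    {"fingers": 5, "x": -2.2, "y": -3, "z": 0, "turn": 0},
    {"fingers": 5, "x": -2.2, "y": -3, "z": 0, "turn": 0},
    {"fingers": 5, "x": -2.2, "y": -3, "z": 0, "turn": 0},
    {"fingers": 5, "x": -2.2, "y": -3, "z": 0, "turn": 0},
    {"fingers": 5, "x": -1.2, "y": -1.6, "z": 0, "turn": 0}
  ]
}}

```text
clock: 29.93
position: [381.6, 203.4, 215.0]
ee_rot: [0.991, 0.135, 0.0, -0.001]
contact_force: [0.1, 0.1, 0.4]
gripper_width: 49.9
```

Request:
{"fn": "servo_tool", "kwargs": {
  "rows": [
    {"fingers": 5, "x": 0, "y": 0, "z": 0, "turn": 0},
    {"fingers": 5, "x": 0, "y": 0, "z": 0, "turn": 0}
  ]
}}

```text
clock: 30.1
position: [383.5, 203.0, 215.2]
ee_rot: [0.991, 0.136, 0.0, -0.001]
contact_force: [0.9, 0.4, -0.2]
gripper_width: 49.8
```

```bash
python3 go.py 390 225 100 16
python3 - <<'E'
from seg import *
p,d,m,P=grab('wrist');cv2.imwrite('pics/wm.png',p[:,:,::-1]);D=dict(p=p,P=P);np.savez('pics/wm.npz',p=p,P=P)
im,_=ortho(p,P,280,560,130,330,2.5);cv2.imwrite('pics/wmo.png',im[:,:,::-1])
for r in [(400,520,200,300,76,95),(300,480,150,300,48,62)]:
    Q=pts(D,*r);
    if len(Q)>20:
        T=trim(Q);dd=T[:,:2]-T[:,:2].mean(0);v=np.linalg.svd(dd,full_matrices=False)[2][0];print(len(Q),rect(T),T.mean(0).round(1),np.degrees(np.arctan2(v[1],v[0])),np.median(Q[:,2]))
E
```

```text
t 30.1 pos [383.5 203.  215.2] psi 15.7 F [ 0.9  0.4 -0.2] w 49.8 j [ 0.86  0.07 -0.46 -0.   -1.04  0.98]
tilt [ 0.001  0.001 -1.   ] tool shift cm (current axes) [ 1.21 -1.93 11.52] turn -0.3
4507 [460.4 257.7  49.8  44.1  18. ] [461.  257.4  84.6] -161.16967543817464 84.61773820191956
3483 [379.8 230.9 115.9  22.2  18.3] [383.3 231.6  55.1] -161.80025211126156 55.33597185968813
```

View pics/wm.png

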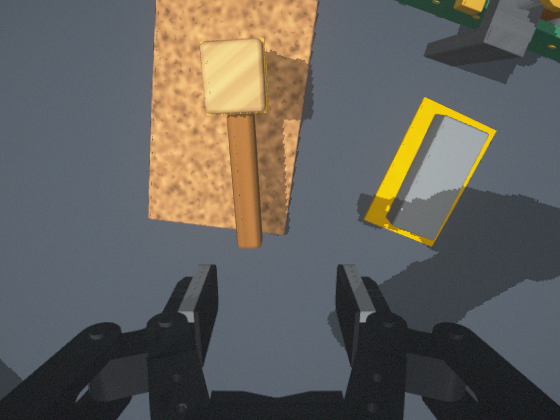

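View pics/wmo.png

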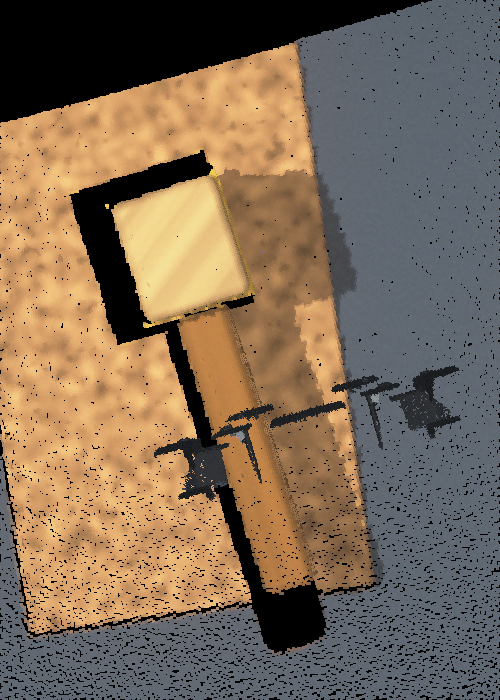

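Request:
{"fn": "servo_tool", "kwargs": {
  "rows": [
    {"fingers": 5, "x": 2.1, "y": -1.4, "z": 0, "turn": 0},
    {"fingers": 5, "x": 2.1, "y": -1.5, "z": 2, "turn": -2.3},
    {"fingers": 5, "x": 0, "y": 0, "z": 3.5, "turn": 0},
    {"fingers": 5, "x": 0, "y": 0, "z": 3.5, "turn": 0},
    {"fingers": 5, "x": 0, "y": 0, "z": 3, "turn": 0},
    {"fingers": 5, "x": 0, "y": 0, "z": 0, "turn": 0},
    {"fingers": 5, "x": 0, "y": 0, "z": 0, "turn": 0}
  ]
}}

```text
clock: 30.73
position: [417.0, 240.5, 93.7]
ee_rot: [0.988, 0.155, -0.001, 0.001]
contact_force: [-0.1, 0.6, 0.5]
gripper_width: 50.4
```

```bash
python3 go.py 416.6 242.7 25 18
```

```text
t 30.73 pos [417.  240.5  93.7] psi 17.8 F [-0.1  0.6  0.5] w 50.4 j [ 0.86  0.3  -0.52  0.   -0.75  1.02]
tilt [-0.002 -0.003 -1.   ] tool shift cm (current axes) [ 0.05 -0.24  6.87] turn -0.2
```

Request:
{"fn": "servo_tool", "kwargs": {
  "rows": [
    {"fingers": 5, "x": 0, "y": -0.2, "z": 2, "turn": 0},
    {"fingers": 5, "x": 0, "y": 0, "z": 2.5, "turn": 0},
    {"fingers": 5, "x": 0, "y": 0, "z": 1.8, "turn": 0},
    {"fingers": 5, "x": 0, "y": 0, "z": 0.4, "turn": 0},
    {"fingers": 5, "x": 0, "y": 0, "z": 0, "turn": 0},
    {"fingers": 5, "x": 0, "y": 0, "z": 0, "turn": 0}
  ]
}}

```text
clock: 31.23
position: [417.4, 244.8, 29.5]
ee_rot: [0.988, 0.156, 0.002, -0.001]
contact_force: [0.6, 0.4, 0.8]
gripper_width: 50.1
```

```bash
python3 go.py 416.6 242.7 25 18
```

```text
t 31.23 pos [417.4 244.8  29.5] psi 18.0 F [0.6 0.4 0.8] w 50.1 j [ 0.87  0.41 -0.58  0.   -0.58  1.02]
tilt [ 0.003  0.002 -1.   ] tool shift cm (current axes) [-0.14  0.17  0.45] turn -0.0
```

Request:
{"fn": "servo_tool", "kwargs": {
  "rows": [
    {"fingers": 5, "x": 0, "y": 0.1, "z": 0.3, "turn": 0},
    {"fingers": 5, "x": 0, "y": 0, "z": 0, "turn": 0},
    {"fingers": 5, "x": 0, "y": 0, "z": 0, "turn": 0},
    {"fingers": 1, "x": 0, "y": 0, "z": 0, "turn": 0},
    {"fingers": 1, "x": 0, "y": 0, "z": 0, "turn": 0},
    {"fingers": 1, "x": 0, "y": 0, "z": 0, "turn": 0},
    {"fingers": 1, "x": 0, "y": 0, "z": 0, "turn": 0},
    {"fingers": 1, "x": 0, "y": 0, "z": 0, "turn": 0},
    {"fingers": 1, "x": 0, "y": 0, "z": 0, "turn": 0},
    {"fingers": 1, "x": 0, "y": 0, "z": 0, "turn": 0}
  ]
}}

```text
clock: 32.07
position: [416.3, 242.8, 25.1]
ee_rot: [0.988, 0.156, 0.0, -0.0]
contact_force: [-0.3, -1.0, 4.7]
gripper_width: 21.0
```

```bash
python3 go.py 416.6 242.7 190 18
```

```text
t 32.07 pos [416.3 242.8  25.1] psi 18.0 F [-0.3 -1.   4.7] w 21.0 j [ 0.87  0.41 -0.59  0.   -0.57  1.02]
tilt [ 0.  0. -1.] tool shift cm (current axes) [  0.03   0.02 -16.49] turn -0.0
```

Request:
{"fn": "servo_tool", "kwargs": {
  "rows": [
    {"fingers": 1, "x": 0, "y": 0, "z": -0.5, "turn": 0},
    {"fingers": 1, "x": 0, "y": 0, "z": -1.2, "turn": 0},
    {"fingers": 1, "x": 0, "y": 0, "z": -2, "turn": 0},
    {"fingers": 1, "x": 0, "y": 0, "z": -2.5, "turn": 0},
    {"fingers": 1, "x": 0, "y": 0, "z": -2.5, "turn": 0},
    {"fingers": 1, "x": 0, "y": 0, "z": -2.5, "turn": 0},
    {"fingers": 1, "x": 0, "y": 0, "z": -2.5, "turn": 0},
    {"fingers": 1, "x": 0, "y": 0, "z": -2, "turn": 0},
    {"fingers": 1, "x": 0, "y": 0, "z": -1.2, "turn": 0},
    {"fingers": 1, "x": 0, "y": 0, "z": -0.5, "turn": 0}
  ]
}}

```text
clock: 32.9
position: [416.4, 243.1, 200.2]
ee_rot: [0.988, 0.156, 0.001, -0.001]
contact_force: [0.7, 0.8, -3.1]
gripper_width: 21.2
```

Request:
{"fn": "servo_tool", "kwargs": {
  "rows": [
    {"fingers": 1, "x": 0, "y": 0, "z": 0, "turn": 3},
    {"fingers": 1, "x": 0, "y": 0, "z": 0, "turn": 4},
    {"fingers": 1, "x": 0, "y": 0, "z": 0, "turn": 5},
    {"fingers": 1, "x": 0, "y": 0, "z": 0, "turn": 4},
    {"fingers": 1, "x": 0, "y": 0, "z": 0, "turn": 2},
    {"fingers": 1, "x": 0, "y": 0, "z": 0, "turn": 0},
    {"fingers": 1, "x": 0, "y": 0, "z": 0, "turn": 0}
  ]
}}

```text
clock: 33.48
position: [415.5, 242.2, 197.5]
ee_rot: [1.0, -0.0, -0.001, 0.001]
contact_force: [0.7, -0.1, -2.3]
gripper_width: 20.7
```

```bash
python3 go.py 518 89.5 195 0
python3 - <<'E'
from seg import *
for n in('side','wrist'):
    p,d,m,P=grab(n);cv2.imwrite(f'pics/{n}_m1.png',p[:,:,::-1])
E
```

```text
t 33.48 pos [415.5 242.2 197.5] psi -0.0 F [ 0.7 -0.1 -2.3] w 20.7 j [ 0.87  0.17 -0.38 -0.   -1.02  0.71]
tilt [-0.002 -0.002 -1.   ] tool shift cm (current axes) [10.25 15.27  0.25] turn -0.0
```

View pics/side_m1.png

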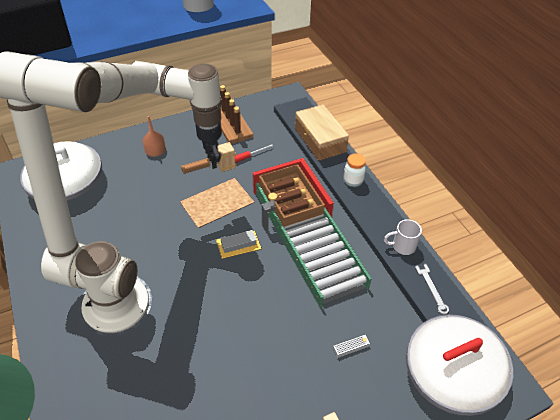

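View pics/wrist_m1.png

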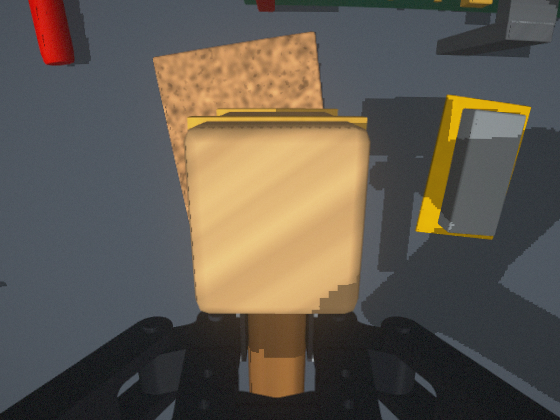

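Mallet is held level and straight, tote still home. Move over the bolt.

Request:
{"fn": "servo_tool", "kwargs": {
  "rows": [
    {"fingers": 1, "x": 0.5, "y": 0.8, "z": 0, "turn": 0},
    {"fingers": 1, "x": 1.2, "y": 1.8, "z": 0, "turn": 0},
    {"fingers": 1, "x": 1.6, "y": 2.4, "z": 0, "turn": 0},
    {"fingers": 1, "x": 1.7, "y": 2.6, "z": 0, "turn": 0},
    {"fingers": 1, "x": 1.7, "y": 2.6, "z": 0, "turn": 0},
    {"fingers": 1, "x": 1.6, "y": 2.4, "z": 0, "turn": 0},
    {"fingers": 1, "x": 1.2, "y": 1.7, "z": 0, "turn": 0},
    {"fingers": 1, "x": 0.7, "y": 0.9, "z": 0, "turn": 0},
    {"fingers": 1, "x": 0, "y": 0, "z": 0, "turn": 0},
    {"fingers": 1, "x": 0, "y": 0, "z": 0, "turn": 0}
  ]
}}

```text
clock: 34.42
position: [518.0, 90.2, 198.3]
ee_rot: [1.0, -0.001, -0.0, 0.0]
contact_force: [-1.0, 0.8, -4.0]
gripper_width: 20.9
```

```bash
cat > mal.py <<'E'
from seg import *
import sys
s=arm.read_state();z=s['position'][2]
p,d,m,P=grab('wrist');D=dict(p=p,P=P);cv2.imwrite(f'pics/{sys.argv[1]}_w.png',p[:,:,::-1])
x,y=s['position'][:2]
Q=pts(D,x-60,x+120,y-80,y+80,z+45,z+75)
if len(Q)>50: T=trim(Q);A=np.c_[T[:,:2]-T[:,:2].mean(0),np.ones(len(T))];co=np.linalg.lstsq(A,T[:,2],rcond=None)[0];print('head top',len(Q),rect(T),'z-TCP',np.median(Q[:,2])-z,'slopes',co[:2].round(3))
for n in('side','scene'):
    p,d,m,P=grab(n);cv2.imwrite(f'pics/{sys.argv[1]}_{n}.png',p[:,:,::-1]);D=dict(p=p,P=P)
    Q=pts(D,540,580,70,110,105,150,lambda r,g,b:(r>g)&(g>b+25));print(n,'bolt',len(Q),Q[:,2].max() if len(Q) else None, np.percentile(Q[:,2],90) if len(Q) else None)
E
python3 go.py 518 89.5 195 0; python3 mal.py b1
```

```text
t 34.42 pos [518.   90.2 198.3] psi -0.1 F [-1.   0.8 -4. ] w 20.9 j [ 0.48  0.24 -0.28 -0.   -1.04  1.09]
tilt [-0.001 -0.    -1.   ] tool shift cm (current axes) [-0.    0.07  0.33] turn -0.1
head top 56774 [550.   91.5  96.6  79.2 -90. ] z-TCP 59.30998448710275 slopes [-0.033 -0.001]
side bolt 46 149.93285889337722 148.19845008449158
scene bolt 71 146.45662186021593 145.66285969090927
```

View pics/b1_side.png

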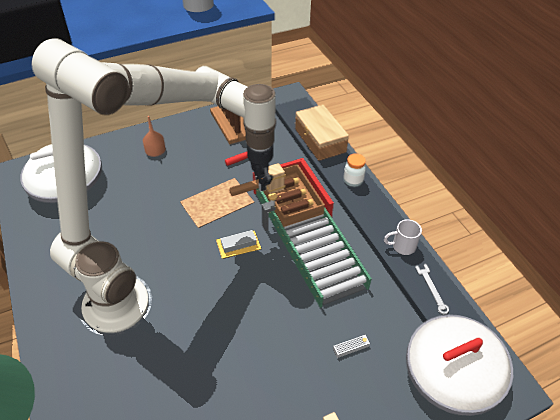

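View pics/b1_scene.png

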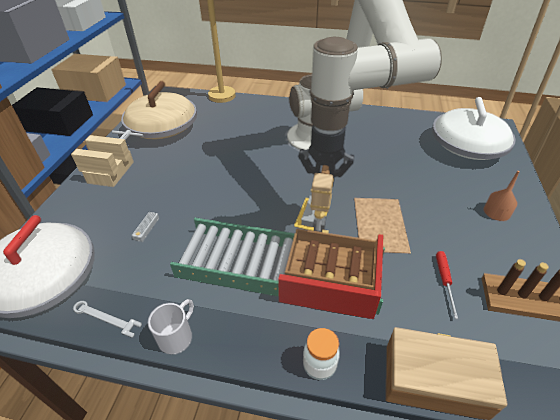

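Request:
{"fn": "servo_tool", "kwargs": {
  "rows": [
    {"fingers": 1, "x": 0, "y": 0, "z": 0.8, "turn": 0},
    {"fingers": 1, "x": 0, "y": 0, "z": 1.0, "turn": 0},
    {"fingers": 1, "x": 0, "y": 0, "z": 0.8, "turn": 0},
    {"fingers": 1, "x": 0, "y": 0, "z": 0.4, "turn": 0},
    {"fingers": 1, "x": 0, "y": 0, "z": 0.2, "turn": 0},
    {"fingers": 1, "x": 0, "y": 0, "z": 0.2, "turn": 0},
    {"fingers": 1, "x": 0, "y": 0, "z": 0.2, "turn": 0},
    {"fingers": 1, "x": 0, "y": 0, "z": 0.2, "turn": 0}
  ]
}}

```text
clock: 35.23
position: [518.4, 90.7, 161.6]
ee_rot: [1.0, -0.0, 0.001, -0.0]
contact_force: [-3.4, -0.3, 4.0]
gripper_width: 21.4
```

Request:
{"fn": "servo_tool", "kwargs": {
  "rows": [
    {"fingers": 1, "x": 0, "y": 0, "z": 0.2, "turn": 0},
    {"fingers": 1, "x": 0, "y": 0, "z": 0.2, "turn": 0},
    {"fingers": 1, "x": 0, "y": 0, "z": 0.2, "turn": 0},
    {"fingers": 1, "x": 0, "y": 0, "z": 0.2, "turn": 0}
  ]
}}

```text
clock: 35.57
position: [518.4, 90.6, 152.8]
ee_rot: [1.0, -0.0, 0.0, -0.0]
contact_force: [-2.5, -0.8, 4.0]
gripper_width: 21.1
```

```bash
python3 go.py 518 89.5 138 0; python3 mal.py b2
```

```text
t 35.57 pos [518.4  90.6 152.8] psi -0.0 F [-2.5 -0.8  4. ] w 21.1 j [ 0.48  0.29 -0.35  0.   -0.93  1.09]
tilt [ 0.001  0.    -1.   ] tool shift cm (current axes) [-0.04  0.11  1.48] turn -0.0
head top 56801 [550.3  92.   96.6  79.2 -90. ] z-TCP 59.5204964525916 slopes [-0.03  -0.001]
side bolt 15 149.9842879096359 149.5186449672919
scene bolt 0 None None
```

Request:
{"fn": "servo_tool", "kwargs": {
  "rows": [
    {"fingers": 1, "x": 0, "y": 0, "z": 0.2, "turn": 0},
    {"fingers": 1, "x": 0, "y": 0, "z": 0.2, "turn": 0},
    {"fingers": 1, "x": 0, "y": 0, "z": 0.2, "turn": 0},
    {"fingers": 1, "x": 0, "y": 0, "z": 0.2, "turn": 0},
    {"fingers": 1, "x": 0, "y": 0, "z": 0.2, "turn": 0},
    {"fingers": 1, "x": 0, "y": 0, "z": 0.2, "turn": 0},
    {"fingers": 1, "x": 0, "y": 0, "z": 0, "turn": 0}
  ]
}}

```text
clock: 36.3
position: [518.3, 90.7, 140.3]
ee_rot: [1.0, -0.0, 0.0, -0.0]
contact_force: [-0.7, -0.8, 1.3]
gripper_width: 21.2
```

Request:
{"fn": "servo_tool", "kwargs": {
  "rows": [
    {"fingers": 1, "x": 0, "y": 0, "z": 0.15, "turn": 0},
    {"fingers": 1, "x": 0, "y": 0, "z": 0.1, "turn": 0},
    {"fingers": 1, "x": 0, "y": 0, "z": 0, "turn": 0}
  ]
}}

```text
clock: 36.55
position: [518.3, 90.7, 138.1]
ee_rot: [1.0, -0.0, 0.0, -0.0]
contact_force: [-1.0, -1.0, 3.5]
gripper_width: 21.0
```

Request:
{"fn": "servo_tool", "kwargs": {
  "rows": [
    {"fingers": 1, "x": 0, "y": 0, "z": 0.1, "turn": 0},
    {"fingers": 1, "x": 0, "y": 0, "z": 0.1, "turn": 0},
    {"fingers": 1, "x": 0, "y": 0, "z": 0, "turn": 0}
  ]
}}

```text
clock: 36.8
position: [518.4, 90.7, 137.9]
ee_rot: [1.0, 0.0, 0.001, 0.0]
contact_force: [-6.1, -0.5, 13.3]
gripper_width: 21.1
```

Request:
{"fn": "servo_tool", "kwargs": {
  "rows": [
    {"fingers": 1, "x": 0, "y": 0, "z": 0.1, "turn": 0},
    {"fingers": 1, "x": 0, "y": 0, "z": 0.1, "turn": 0},
    {"fingers": 1, "x": 0, "y": 0, "z": 0, "turn": 0}
  ]
}}

```text
clock: 37.05
position: [518.4, 90.7, 137.7]
ee_rot: [1.0, 0.0, 0.001, 0.0]
contact_force: [-10.2, -0.1, 23.4]
gripper_width: 20.9
```

Stopped dead at the expected height with force rising: bolt bottomed. Raise and verify.

Request:
{"fn": "servo_tool", "kwargs": {
  "rows": [
    {"fingers": 1, "x": 0, "y": 0, "z": -0.3, "turn": 0},
    {"fingers": 1, "x": 0, "y": 0, "z": -0.8, "turn": 0},
    {"fingers": 1, "x": 0, "y": 0, "z": -1.6, "turn": 0},
    {"fingers": 1, "x": 0, "y": 0, "z": -2, "turn": 0},
    {"fingers": 1, "x": 0, "y": 0, "z": -1.5, "turn": 0},
    {"fingers": 1, "x": -0.5, "y": -0.8, "z": -0.5, "turn": 0},
    {"fingers": 1, "x": -1.2, "y": -1.8, "z": 0, "turn": 0},
    {"fingers": 1, "x": -1.6, "y": -2.4, "z": 0, "turn": 0},
    {"fingers": 1, "x": -1.7, "y": -2.6, "z": 0, "turn": 0},
    {"fingers": 1, "x": -1.7, "y": -2.6, "z": 0, "turn": 0}
  ]
}}

```text
clock: 37.88
position: [449.3, 193.5, 199.5]
ee_rot: [1.0, -0.001, -0.001, 0.0]
contact_force: [0.8, 0.6, -2.2]
gripper_width: 20.9
```

Request:
{"fn": "servo_tool", "kwargs": {
  "rows": [
    {"fingers": 1, "x": -1.6, "y": -2.4, "z": 0, "turn": 0},
    {"fingers": 1, "x": -1.2, "y": -1.7, "z": 0, "turn": 0},
    {"fingers": 1, "x": -0.7, "y": -0.9, "z": 0, "turn": -2},
    {"fingers": 1, "x": 0, "y": 0, "z": 0, "turn": -4},
    {"fingers": 1, "x": 0, "y": 0, "z": 0, "turn": -5},
    {"fingers": 1, "x": 0, "y": 0, "z": 0, "turn": -4},
    {"fingers": 1, "x": 0, "y": 0, "z": 0, "turn": -3},
    {"fingers": 1, "x": 0, "y": 0, "z": 0, "turn": 0},
    {"fingers": 1, "x": 0, "y": 0, "z": 0, "turn": 0}
  ]
}}

```text
clock: 38.63
position: [415.7, 242.4, 200.2]
ee_rot: [0.988, 0.156, -0.001, 0.0]
contact_force: [0.3, -0.2, -3.0]
gripper_width: 21.5
```

```bash
python3 go.py 416.5 242.8 26 18; python3 mal.py b3; python3 tote.py t6
```

```text
t 38.63 pos [415.7 242.4 200.2] psi 17.9 F [ 0.3 -0.2 -3. ] w 21.5 j [ 0.87  0.17 -0.38 -0.   -1.03  1.02]
tilt [-0.002 -0.001 -1.   ] tool shift cm (current axes) [ 0.12 -0.02 17.42] turn -0.1
head top 56790 [445.2 251.9  98.4  83.8 -73.4] z-TCP 59.31320787526303 slopes [-0.034 -0.015]
side bolt 55 124.10265617948153 121.34402334516035
scene bolt 83 120.06089850201818 118.45410003602481
scene 666 [646.5 135.9 205.5 148.1  90. ] y range [ 33.1 238.7]
side 301 [645.9 134.1 208.8 147.   89.4] y range [ 29.1 238.2]
```

View pics/b3_side.png

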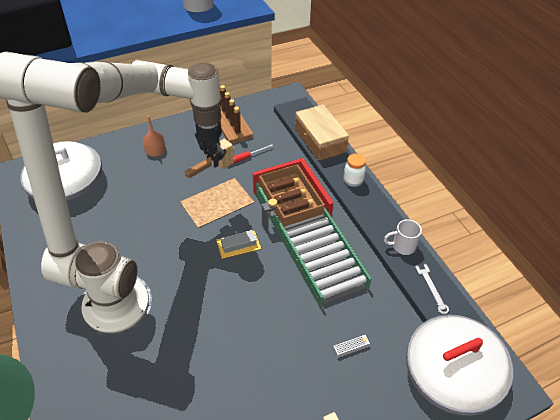

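View pics/b3_w.png

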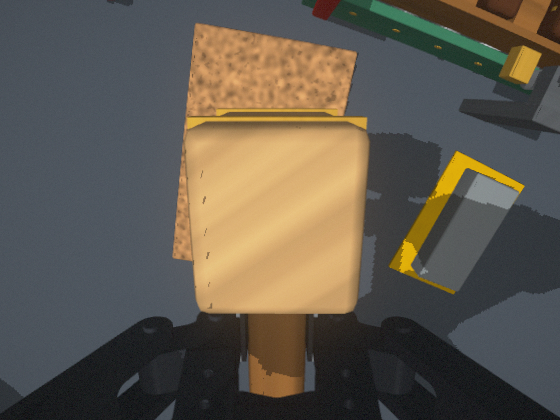

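Request:
{"fn": "servo_tool", "kwargs": {
  "rows": [
    {"fingers": 1, "x": 0.1, "y": 0, "z": 1, "turn": 0},
    {"fingers": 1, "x": 0, "y": 0, "z": 2, "turn": 0},
    {"fingers": 1, "x": 0, "y": 0, "z": 2.5, "turn": 0},
    {"fingers": 1, "x": 0, "y": 0, "z": 2.5, "turn": 0},
    {"fingers": 1, "x": 0, "y": 0, "z": 2.5, "turn": 0},
    {"fingers": 1, "x": 0, "y": 0, "z": 2.5, "turn": 0},
    {"fingers": 1, "x": 0, "y": 0, "z": 2, "turn": 0},
    {"fingers": 1, "x": 0, "y": 0, "z": 1.3, "turn": 0},
    {"fingers": 1, "x": 0, "y": 0, "z": 0.5, "turn": 0},
    {"fingers": 1, "x": 0, "y": 0, "z": 0, "turn": 0}
  ]
}}

```text
clock: 39.72
position: [416.6, 242.3, 31.7]
ee_rot: [0.988, 0.156, -0.001, 0.001]
contact_force: [0.7, 0.4, -2.3]
gripper_width: 21.2
```

Request:
{"fn": "servo_tool", "kwargs": {
  "rows": [
    {"fingers": 1, "x": 0, "y": 0, "z": 0, "turn": 0},
    {"fingers": 1, "x": 0, "y": 0, "z": 0, "turn": 0}
  ]
}}

```text
clock: 39.88
position: [417.9, 243.7, 34.1]
ee_rot: [0.988, 0.156, 0.001, -0.001]
contact_force: [0.3, -0.7, -3.1]
gripper_width: 20.9
```

Request:
{"fn": "servo_tool", "kwargs": {
  "rows": [
    {"fingers": 1, "x": 0, "y": 0, "z": 0.3, "turn": 0},
    {"fingers": 1, "x": 0, "y": 0, "z": 0.2, "turn": 0},
    {"fingers": 1, "x": 0, "y": 0, "z": 0.15, "turn": 0},
    {"fingers": 1, "x": 0, "y": 0, "z": 0.1, "turn": 0},
    {"fingers": 1, "x": 0, "y": 0, "z": 0, "turn": 0}
  ]
}}

```text
clock: 40.3
position: [417.1, 243.0, 25.6]
ee_rot: [0.988, 0.156, -0.0, 0.0]
contact_force: [0.3, 0.5, -3.5]
gripper_width: 21.1
```

Request:
{"fn": "servo_tool", "kwargs": {
  "rows": [
    {"fingers": 1, "x": 0, "y": 0, "z": 0.1, "turn": 0},
    {"fingers": 1, "x": 0, "y": 0, "z": 0, "turn": 0}
  ]
}}

```text
clock: 40.47
position: [417.3, 243.1, 25.1]
ee_rot: [0.988, 0.156, 0.0, -0.0]
contact_force: [-1.4, -0.3, 2.8]
gripper_width: 21.1
```

Contact. Release and rise.

Request:
{"fn": "servo_tool", "kwargs": {
  "rows": [
    {"fingers": 2.6, "x": 0, "y": 0, "z": 0, "turn": 0},
    {"fingers": 3.5, "x": 0, "y": 0, "z": 0, "turn": 0},
    {"fingers": 5, "x": 0, "y": 0, "z": 0, "turn": 0},
    {"fingers": 5, "x": 0, "y": 0, "z": 0, "turn": 0},
    {"fingers": 5, "x": 0, "y": 0, "z": -1.5, "turn": 0},
    {"fingers": 5, "x": 0, "y": 0, "z": -3, "turn": 0},
    {"fingers": 5, "x": 0, "y": 0, "z": -4, "turn": 0},
    {"fingers": 5, "x": 0, "y": 0, "z": -4, "turn": 0},
    {"fingers": 5, "x": -3, "y": 0, "z": -4, "turn": 0},
    {"fingers": 5, "x": -3, "y": 0, "z": -3, "turn": 0}
  ]
}}

```text
clock: 41.3
position: [366.2, 227.0, 214.9]
ee_rot: [0.988, 0.155, 0.001, -0.001]
contact_force: [-0.3, 1.0, 0.4]
gripper_width: 49.9
```

Request:
{"fn": "servo_tool", "kwargs": {
  "rows": [
    {"fingers": 5, "x": 0, "y": -2, "z": -1, "turn": 0},
    {"fingers": 5, "x": 0, "y": -4, "z": 0, "turn": 0},
    {"fingers": 5, "x": 0, "y": -4, "z": 0, "turn": 0},
    {"fingers": 5, "x": 0, "y": -4, "z": 0, "turn": 0},
    {"fingers": 5, "x": 0, "y": 0, "z": 0, "turn": 0},
    {"fingers": 5, "x": 0, "y": 0, "z": 0, "turn": 0}
  ]
}}

```text
clock: 41.8
position: [321.4, 361.0, 222.1]
ee_rot: [0.988, 0.158, -0.0, 0.0]
contact_force: [0.1, -0.8, 0.5]
gripper_width: 49.9
```

```bash
python3 go.py 416.5 242.8 26 18; python3 tote.py f; python3 grips.py side
python3 - <<'E'
from seg import *
reg={'hone':(340,500,0,120,22,40),'mhead':(400,520,200,300,78,95),'mhandle':(250,440,150,290,48,63),'bolt':(540,580,70,110,110,125),'feeler':(510,650,-440,-390,14,30),'lug':(535,570,80,140,60,85)}
for n in('scene','side'):
    p,d,m,P=grab(n);D=dict(p=p,P=P)
    for k,r in reg.items():
        Q=pts(D,*r)
        if len(Q)>15: T=trim(Q);print(n,k,len(Q),rect(T),np.median(Q[:,2]).round(1))
E
```

```text
t 41.8 pos [321.4 361.  222.1] psi 18.1 F [ 0.1 -0.8  0.5] w 49.9 j [ 1.18  0.15 -0.34 -0.   -1.08  0.71]
tilt [-0. -0. -1.] tool shift cm (current axes) [ 5.37 14.19 19.61] turn 0.1
scene 683 [646.3 135.9 205.3 147.2  90. ] y range [ 33.3 238.6]
side 327 [646.7 133.6 210.2 147.6  89.8] y range [ 28.5 238.7]
scene hone 373 [424.9  59.7 110.4  45.8  -4.7] 29.4
scene mhead 220 [461.3 254.8  50.2  43.5  18.1] 83.8
scene mhandle 160 [369.4 224.5  89.9  23.   17.7] 54.9
scene bolt 81 [558.5  90.7  25.8  25.6 -85. ] 116.9
scene feeler 294 [ 578.6 -414.6   99.6   32.9   -1.4] 20.3
scene lug 24 [554.3 103.7  30.3  24.7 -32.5] 77.7
side hone 422 [424.5  58.2 108.5  52.5  -1. ] 29.9
side mhead 159 [462.3 253.2  55.3  51.4   8.5] 84.7
side mhandle 215 [381.4 228.  121.   26.2  18.2] 55.7
side bolt 59 [557.2  88.7  28.3  26.7 -77.9] 116.5
side feeler 386 [ 575.3 -414.7  100.4   33.3   -2.3] 21.3
side lug 18 [556.6  84.5  10.3   7.  -15.7] 68.2
```

View pics/f_scene.png

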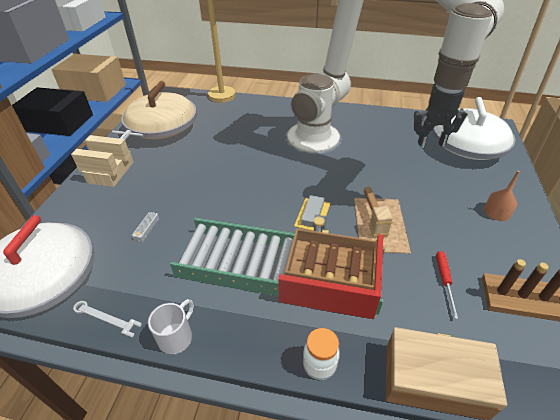

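View pics/f_side.png

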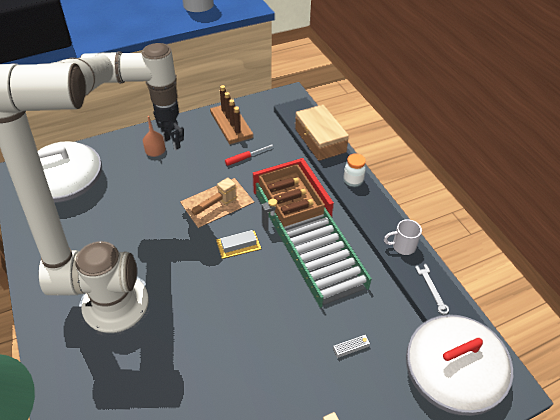

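```bash
python3 -c "
from bench import arm
print(arm.job_done())"
```

```text
the job is handed in; nothing more can be done
None
```

The job is done and handed in at about 42 s on the robot's clock, in the order you asked.

**What I did**
- I moved the honing stone from the tote to its yellow board.
- I put the three grips on the bench into the tote. No fourth grip showed in any view.
- I pushed the tote home. It stopped dead against the end stop with about 13 N of push.
- I pressed the bolt down with the mallet until it bottomed, at about 23 N.
- I stood the mallet back on its mat.

**Last checks (scene and side cameras)**
- **Tote:** it sits against the end stop with all three grips inside, at the same place as right after the push.
- **Bolt:** its top reads 116.5–116.9 mm, against 117 mm for fully down.
- **Honing stone:** its top is at about 29.5 mm and it sits within about 2 mm of the board's centre.
- **Mallet:** it stands upright within about 3 mm of where it started.
- **Feeler block and screwdriver:** the block measured unmoved, and the screwdriver looks unmoved in the pictures.

No check failed. The two cameras differed by about 2–5 mm, which is at or slightly above the stated calibration error. I saw no grip knocked aside and no slip of the gripper.

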